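# Swap the wrong jar in the gift crate

## Task

The gift crate was packed wrongly: put the tall green pickle jar back on the sloping display, standing in the compartment with the green pad, and pack the two grey-lidded jars on the display (amber and dark plum) upright in the gift crate, one in each compartment. Set the glass down gently and leave everything else on the table as it is.

Things in the scene. Friction and masses are not known exactly. Their poses are not given: they have to be found in the camera images.
- display: Fixed wooden jar display on steel legs, 125 x 276 x 117 mm: a row of three compartments along its y, floor sloping 23 degrees down to its low front at -x. Origin on the table under its middle; only yawed. Floor normal in its frame (-0.391, 0, 0.921), up the slope (0.921, 0, 0.391). Jars stand square to the floor, against the front lip, tops leaning over the front. The front faces left, towards the gift crate, and a little to the robot.
- display_floor (a point): Middle of the display's sloping floor, 52 mm above the display's origin. From it compartment centres lie at y = -90, 0, +90 mm in the display's frame; each is 84 mm wide and 82 mm long inside along the slope. Square to the floor, the front lip and back wall are 50 mm high, dividers 30 mm; walls 6 mm thick. A jar let go short of the lip may tip or slide a little until the lip holds it.
- pickle_place (a point): Centre of the display's one empty compartment, on its sloping floor, in the middle of a thin green pad (70 x 72 x 1 mm, nothing collides with it): the pickle jar's place. Its z is the floor normal, its x points up the slope, its y across. A pickle jar centred here stands 7 mm off the front lip; let go there it tips about 7 degrees onto the lip, so shift it down against the lip first.
- gift_crate: Pale wooden gift crate with steel corners, fixed, 206 x 108 x 42 mm, walls and floor 5 mm. One divider makes two compartments, each 95.5 x 98 mm inside, centred at x = -50 and +50 mm. Origin under its middle on the table; z up, x along its length.
- card_mat: Thin brown card, 80 x 80 x 1 mm, lying flat (fixed, nothing collides with it) in the compartment of the gift crate that is empty at the start. Origin at its middle on the crate's inner floor. It stays there; a jar stands over it.
- pickle_jar: Tall green pickle jar with a white screw lid, at first in the gift crate: body 67 mm across, 122 mm high; lid 61 mm across, from 104 to 122 mm up. About 0.48 kg. Origin at the middle of its underside, z along its axis to the lid.
- amber_jar: Amber jar with a grey lid, at first in the display: body 70 mm across, 86 mm high; lid 62 mm across, from 68 to 86 mm up. About 0.34 kg. Origin at the middle of its underside, z along its axis to the lid.
- plum_jar: Dark plum jar with a grey lid, of the same size and weight as the amber jar, at first in the display. Origin at the middle of its underside, z along its axis to the lid.
- honey_jar: Bystander: honey jar with a cream lid, 60 x 92 mm high, standing behind the gap between display and gift crate. Origin at the middle of its underside.
- peach_jar: Bystander: peach jar with a cream lid, 60 x 92 mm high, standing on the table to the left of the gift crate. Origin at the middle of its underside.
- syrup_a: Bystander: dark syrup bottle with a white cap, 56 x 193 mm high, standing behind the gift crate. Origin at the middle of its underside.
- syrup_b: Bystander: dark syrup bottle with a white cap, 56 x 193 mm high, standing behind the display at the right. Origin at the middle of its underside.
- calculator: Bystander: pocket calculator, 68 x 115 x 13 mm, lying at the back. Origin at the middle of its underside.
- red_marker: Bystander: red marker pen, 125 mm long, 17 mm thick, lying near the front edge of the table at the right. Origin at the middle of its underside.
There are look-alikes about, which are no part of the job. What is shaped like the pickle_jar but blue is not meant.

How it is judged:
By the outcome, as a careful person would: the job done as asked, in the order asked, and still so for the second after the job is handed in, with the robot touching nothing.
It also fails if it takes over 64 s, if anything falls off the work surface, if the arm or the gripper's body presses on something with over 40 N, if the wrist force passes 120 N, or if a joint passes its speed limit or range.

## Robot

A 6-joint arm with a two-finger parallel gripper is mounted at the origin on a cart in front of the work surface, level with it; the furniture and walls round the work are solid. World frame = base frame: x ahead of the robot, y to its left, z up, the work surface at z = 0. Lengths are in mm, angles in rad, forces in N, time in s.
With the tool pointing down it reaches from about 275 to 750 mm from the base axis. Payload 10.2 kg.
Tool frame: the origin (TCP) lies on the front face of the gripper's body, between the roots of the fingers; the fingertips stand 73 mm ahead of it and the grasp point (between the pads) lies 54 mm ahead of it (env.grasp_offset is the z of the grasp point in the tool frame, in mm); z points along the fingers, y is the direction in which the jaws open and shut (so a half turn about z gives the same grasp; the last joint's range is limited). The gripper opens to 85 mm and grips with 20 to 120 N. Pads are 22 mm wide; open, the fingers measure 114 mm over their backs; the gripper's body (76 mm by 85 mm) begins 54 mm behind the grasp point. The pads swing forward as they close: fully open they stand 13 mm farther back than shut.
Start: joints at [-1.53, 0.313, 1.498, -0, 1.331, -0.223], TCP at [136.881, -506.848, 303.894] pointing down, gripper open.
Joint ranges: [-2.94, 2.94], [-0.97, 2.17], [0.19, 2.56], [-1.23, 4.37], [0.02, 3.11], [-2.88, 2.88]. Speed limits (rad/s): [2.39, 2.39, 3.01, 3.14, 3.14, 3.14].

## Interface

Orientations are given as a unit quaternion [w, x, y, z].
In Python, from plant import env, viewer, workorder gives the robot as it stands.
- The arm moves only by the tool move_arm, never from a script. Its argument "motion" is a list of rows, each a list of 7 numbers: the closure, from -1 (fully open) to 1 (shut), then the shift along the tool's x, y, z in cm, then the turn, a rotation vector about the tool's x, y, z in degrees. In form: [[jaw, dx, dy, dz, wx, wy, wz], ...]. A call has 1 to 12 rows; each row is the pose to reach, as a shift and turn from the pose commanded when the call began, along the tool's axes at that moment; what a row does not reach only later rows make up. A row lasts 1/12 s, in which the tool goes at most 41.7 mm and 7.16 degrees, less where a joint would pass 70% of its speed; a pose out of reach is approached as far as the arm can. A call with a gripper value outside its range is refused whole. The fingers move at their own pace and stop on an object; the grip force is fixed at half the most. Time passes only in rows, so rows that repeat a pose let the fingers close. It gives the time, the measured TCP pose, the force and the opening at its end, in the units of the state.
- env.observe(): the state, without advancing time (a new reading comes with each control period).
- viewer.read_camera(name): name is "scene" or "top" or "wrist"; returns a dict with "pixels" (420x560x3 uint8, red, green, blue), "camera_matrix" (3x3 intrinsics, pixels), "xyz" and "orientation" of the camera in the world. Camera axes: x right, y up, looking along -z (the intrinsics and any distortion apply to the point x, -y, -z); pixel columns grow to the right and rows downward; lengths in mm; the calibration is good to about 2 mm. A picture is of the moment at which its call begins. There is no depth.
- workorder.job_done(): hands the job in, once; it reports no verdict.
The state is a dict: "clock": time; "qpos": joint angles; "joint_velocities": joint speeds; "effort": joint torques, N m; "position": TCP position; "orientation": TCP orientation; "ft_force": force on the tool from outside, world axes, zero at the start; "ft_torque": the same for the moment, N m; "grip_width": finger opening in mm.
Only numpy, scipy, OpenCV 4.12 (cv2) and the standard library are available. Lean on these libraries where they do the work, as an engineer would, in place of code of your own. Each camera call takes 0.05 s, during which the arm holds its last target.

## Working session

There is one attempt and no reset: what is moved stays moved. The work goes in short steps, Python scripts to look and compute and a tool call to move; the robot and the scene stay as the last step left them, time stands still between calls to the robot, and variables do not carry over. Pictures are saved under pics/ and viewed, and the job is handed in when it is done.

Besides the shell and the picture viewer there is one more tool, called after "Request:" by a JSON object that holds its "fn" and its "kwargs", one argument or row to a line. move_arm: Moves the arm, as the interface text tells. Its arguments: {"type":"object","properties":{"motion":{"type":"array"}},"required":["motion"]}

```bash
ls; mkdir -p pics; python3 - <<'E'
from plant import env, viewer, workorder
import cv2
for n in ("scene","top","wrist"):
    d=viewer.read_camera(n); cv2.imwrite(f"pics/{n}0.png",d["pixels"][:,:,::-1]); print(n,d["camera_matrix"],d["xyz"],d["orientation"],[k for k in d])
print(env.observe(), env.grasp_offset)
E
```

```text
pics
scene [[527.87322477   0.         267.81586511]
 [  0.         527.87322477 205.8109885 ]
 [  0.           0.           1.        ]] [ 300.38121746  959.14064495 1638.55573172] [-0.13350953 -0.04436867  0.27517538  0.95104423] ['pixels', 'camera_matrix', 'xyz', 'orientation']
top [[416.18202231   0.         277.22493571]
 [  0.         416.18202231 202.99139984]
 [  0.           0.           1.        ]] [-66.23361872 299.53779661 981.986385  ] [-0.51755182 -0.18656603  0.27084884  0.78992034] ['pixels', 'camera_matrix', 'xyz', 'orientation']
wrist [[367.8992566    0.         276.79418374]
 [  0.         367.8992566  211.28733001]
 [  0.           0.           1.        ]] [ 200.55321896 -489.59873318  373.12214785] [ 0.78683897 -0.10564269  0.08121453 -0.60260124] ['pixels', 'camera_matrix', 'xyz', 'orientation']
{'clock': 0.15, 'qpos': array([-1.53038769e+00,  3.13365976e-01,  1.49823602e+00, -8.43781522e-06,
        1.33094912e+00, -2.23417323e-01]), 'joint_velocities': array([-1.50055536e-04, -3.63311919e-03, -1.98632254e-03, -1.21948890e-03,
        1.25004437e-05, -8.25401465e-04]), 'effort': array([ 1.95459172e-03, -4.12368608e+01, -2.59795976e+01, -1.28375887e-04,
        3.22266562e-03, -1.07507637e-05]), 'position': array([ 136.88113709, -506.73492817,  303.45371146]), 'orientation': array([-4.77598931e-04,  9.91311846e-01,  1.31531723e-01,  3.97098875e-05]), 'ft_force': array([-0.8169543 , -0.18368782,  0.70817961]), 'ft_torque': array([ 0.01990844, -0.01527085,  0.00235516]), 'grip_width': 85.62699383963452} 53.900000000000006
```

View pics/scene0.png

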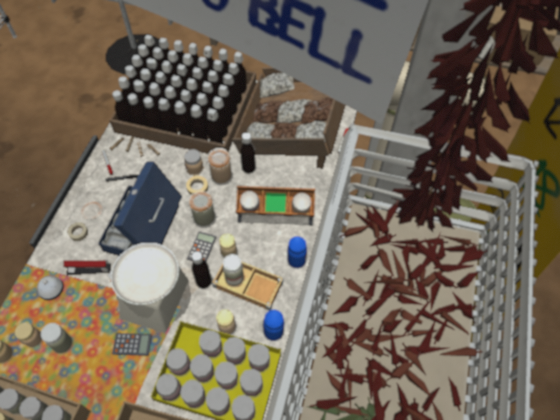

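View pics/top0.png

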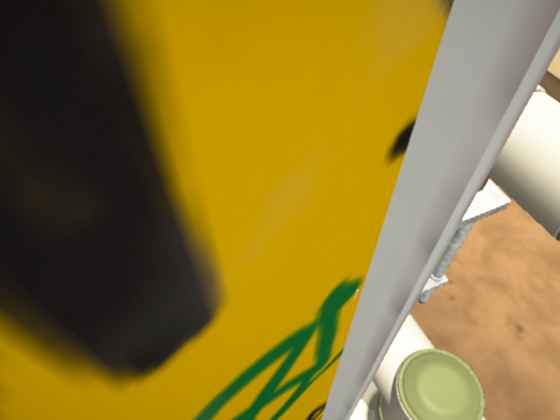

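View pics/wrist0.png

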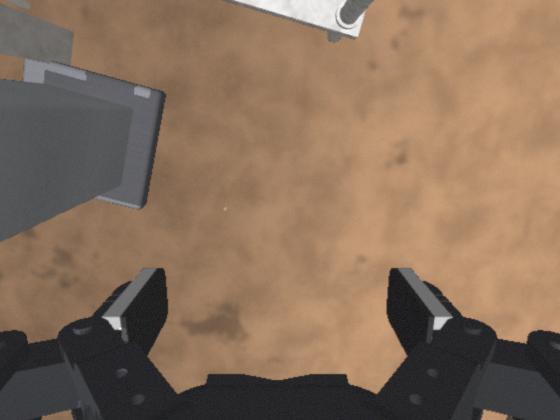

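```bash
cat > h.py <<'E'
import numpy as np, cv2
from scipy.spatial.transform import Rotation as R
def Q(q): return R.from_quat([q[1],q[2],q[3],q[0]]).as_matrix()
def proj(d,P):
    P=np.atleast_2d(P); c=(P-np.array(d["xyz"]))@Q(d["orientation"]); c=c*[1,-1,-1]
    u=c@np.array(d["camera_matrix"]).T; return u[:,:2]/u[:,2:]
def onz(d,uv,z):
    K=np.array(d["camera_matrix"]); r=np.linalg.inv(K)@[uv[0],uv[1],1]; r=Q(d["orientation"])@(r*[1,-1,-1])
    o=np.array(d["xyz"]); return o+r*(z-o[2])/r[2]
def crop(d,x0,y0,x1,y1,s,name,grid=20):
    im=cv2.resize(d["pixels"][y0:y1,x0:x1,::-1],None,fx=s,fy=s,interpolation=cv2.INTER_CUBIC)
    for x in range((x0//grid+1)*grid,x1,grid):
        cv2.line(im,((x-x0)*s,0),((x-x0)*s,6),(0,0,255),1); cv2.putText(im,str(x),((x-x0)*s,16),0,.35,(0,0,255),1)
    for y in range((y0//grid+1)*grid,y1,grid):
        cv2.line(im,(0,(y-y0)*s),(6,(y-y0)*s),(0,0,255),1); cv2.putText(im,str(y),(8,(y-y0)*s+4),0,.35,(0,0,255),1)
    cv2.imwrite("pics/"+name,im)
E
python3 - <<'E'
from plant import viewer
from h import *
d=viewer.read_camera("scene")
crop(d,180,140,340,350,4,"s1.png") if 0 else crop(d,180,215,340,345,5,"s_lo.png",10)
crop(d,180,130,340,250,5,"s_hi.png",10)
for n,uv in dict(disp=(275,203),crate=(250,284),green=(275,203)).items(): print(n,onz(d,uv,0),onz(d,uv,50))
print(proj(d,[[0,0,0],[300,0,0],[600,0,0],[300,300,0],[300,-300,0]]))
E
```

```text
disp [ 5.84571114e+02 -5.22655656e+01  2.27373675e-13] [575.89915097 -21.40283111  50.        ]
crate [577.6683672  281.81789917   0.        ] [569.2070392  302.48618444  50.        ]
green [ 5.84571114e+02 -5.22655656e+01  2.27373675e-13] [575.89915097 -21.40283111  50.        ]
[[433.46093402 253.85448799]
 [348.14039242 233.25013679]
 [267.02489542 213.66127627]
 [329.68971978 310.49472741]
 [363.79860073 167.69632665]]
```

View pics/s_lo.png

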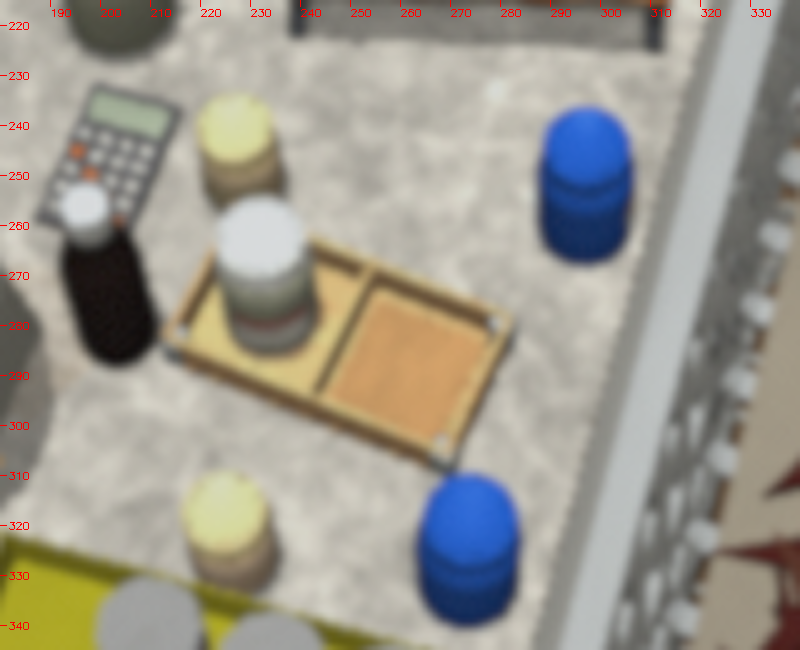

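View pics/s_hi.png

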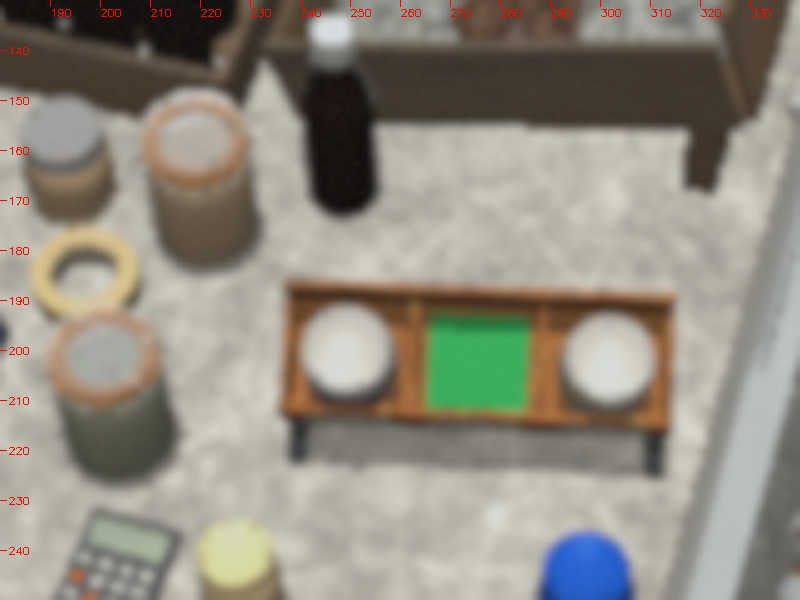

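```bash
python3 - <<'E'
from plant import viewer
from h import *
d=viewer.read_camera("scene")
for n,uv,z in [("cL",(213,282),42),("cB",(268,307),42),("cR",(282.4,278.6),42),("plid",(232,263),127),
 ("amber/left lid",(249.5,200),140),("right lid",(302,202),140),("dbackL",(237,188),120),("dbackR",(315,190.5),120),("dfrontL",(237,213),75),("dfrontR",(313,215.5),75),
 ("legL",(239.5,222),0),("legR",(311,225),0),("honey",(227,241),92),("peach",(225,317),92),("syrA",(196,256),193),("syrB",(246,137),193),("blue1",(297,241),122),("blue2",(273,317),122)]:
  print(n,onz(d,uv,z).round(0))
E
```

```text
cL [690. 326.  42.]
cB [492. 359.  42.]
cR [474. 252.  42.]
plid [633. 281. 127.]
amber/left lid [647.  46. 140.]
right lid [474.   6. 140.]
dbackL [708.  -2. 120.]
dbackR [444. -65. 120.]
dfrontL [688.  70.  75.]
dfrontR [431.   8.  75.]
legL [686.  61.   0.]
legR [435.   3.   0.]
honey [682. 193.  92.]
peach [603. 445.  92.]
syrA [732. 318. 193.]
syrB [ 725. -172.  193.]
blue1 [454. 145. 122.]
blue2 [459. 416. 122.]
```

```bash
python3 - <<'E'
from plant import viewer
from h import *
for n in ("top","wrist","scene"):
  d=viewer.read_camera(n); print(n,"axis",-Q(d["orientation"])[:,2].round(3),"right",Q(d["orientation"])[:,0].round(3))
  for P in [(582,289,0),(136,-507,304),(0,0,0),(400,0,300),(0,0,300),(570,0,100)]:
    c=(np.array(P)-d["xyz"])@Q(d["orientation"]); print(P,proj(d,P).round(0),c[2]<0)
d=viewer.read_camera("wrist"); print(onz(d,(360,35),0),onz(d,(230,0),0),onz(d,(163,92),0),onz(d,(145,208),0))
E
```

```text
top axis [ 0.575 -0.235 -0.784] right [-0.395 -0.919 -0.014]
(582, 289, 0) [[193. 255.]] True
(136, -507, 304) [[611. 213.]] True
(0, 0, 0) [[402. 424.]] True
(400, 0, 300) [[325. 200.]] True
(0, 0, 300) [[445. 385.]] True
(570, 0, 100) [[291. 202.]] True
wrist axis [-0.255 -0.069 -0.964] right [ 0.261 -0.965  0.   ]
(582, 289, 0) [[-871. -932.]] True
(136, -507, 304) [[276. 412.]] True
(0, 0, 0) [[-235.  177.]] True
(400, 0, 300) [[11428.  8907.]] False
(0, 0, 300) [[-1914.   396.]] True
(570, 0, 100) [[ -745. -1251.]] True
scene axis [ 0.158 -0.512 -0.845] right [-0.96  -0.278 -0.011]
(582, 289, 0) [[248. 286.]] True
(136, -507, 304) [[433.  80.]] True
(0, 0, 0) [[433. 254.]] True
(400, 0, 300) [[328. 178.]] True
(0, 0, 300) [[459. 208.]] True
(570, 0, 100) [[275. 201.]] True
[ 286.15502176 -546.93230376    0.        ] [ 283.04915851 -423.48638305    0.        ] [ 188.54778863 -379.13410509    0.        ] [  69.17667786 -381.95536712    0.        ]
```

Request:
{"fn": "move_arm", "kwargs": {
  "motion": [
    [-1,30.8,-25.2,-7,0,0,0],
    [-1,30.8,-25.2,-7,0,0,0],
    [-1,30.8,-25.2,-7,0,0,0],
    [-1,30.8,-25.2,-7,0,0,0],
    [-1,30.8,-25.2,-7,0,0,0],
    [-1,30.8,-25.2,-7,0,0,0],
    [-1,30.8,-25.2,-7,0,0,0],
    [-1,30.8,-25.2,-7,0,0,0],
    [-1,30.8,-25.2,-7,0,0,0],
    [-1,30.8,-25.2,-7,0,0,0]
  ]
}}

```text
clock: 1.28
position: [369.6, -180.6, 374.8]
orientation: [0.0, 0.991, 0.132, 0.001]
ft_force: [1.1, -0.5, 0.2]
grip_width: 85.5
```

Request:
{"fn": "move_arm", "kwargs": {
  "motion": [
    [-1,30.6,-25,-1,0,0,0],
    [-1,30.6,-25,-1,0,0,0],
    [-1,30.6,-25,-1,0,0,0],
    [-1,30.6,-25,-1,0,0,0],
    [-1,30.6,-25,-1,0,0,0],
    [-1,30.6,-25,-1,0,0,0],
    [-1,30.6,-25,-1,0,0,0],
    [-1,30.6,-25,-1,0,0,0],
    [-1,30.6,-25,-1,0,0,0],
    [-1,30.6,-25,-1,0,0,0]
  ]
}}

```text
clock: 2.12
position: [600.0, 141.6, 383.1]
orientation: [-0.0, 0.991, 0.133, -0.0]
ft_force: [-0.1, -0.1, 0.9]
grip_width: 85.5
```

```bash
python3 - <<'E'
from plant import viewer,env
from h import *
d=viewer.read_camera("wrist"); cv2.imwrite("pics/w1.png",d["pixels"][:,:,::-1]); np.save("w1.npy",d,allow_pickle=True)
s=env.observe(); print(s["position"],s["orientation"],s["qpos"],d["xyz"])
E
```

```text
[600.64622331 142.69905611 382.57617298] [-7.21385288e-04  9.91048129e-01  1.33502881e-01 -2.59532794e-04] [4.33189926e-02 4.92740874e-01 1.03715085e+00 1.39110153e-03
 1.61234834e+00 1.34636724e+00] [663.66845237 158.87080604 452.75917526]
```

View pics/w1.png

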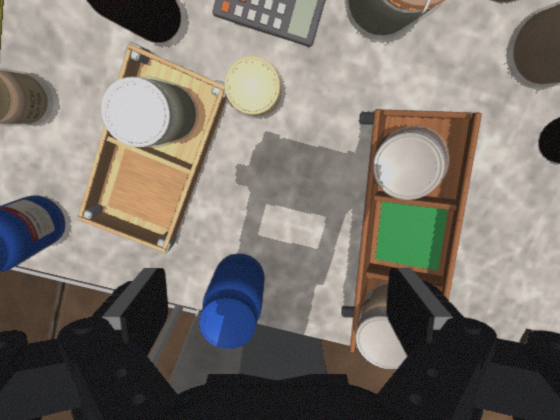

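```bash
python3 - <<'E'
from h import *
d=np.load("w1.npy",allow_pickle=True).item()
crop(d,70,35,240,255,4,"w1c.png",10) if 0 else crop(d,70,35,255,260,3,"w1c.png",10)
crop(d,330,95,500,375,2,"w1d.png",10)
E
```

```text
(no output)
```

View pics/w1c.png

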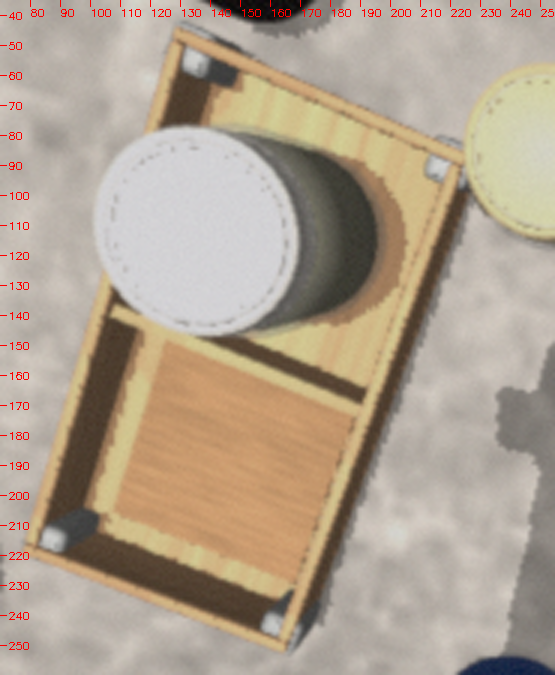

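View pics/w1d.png

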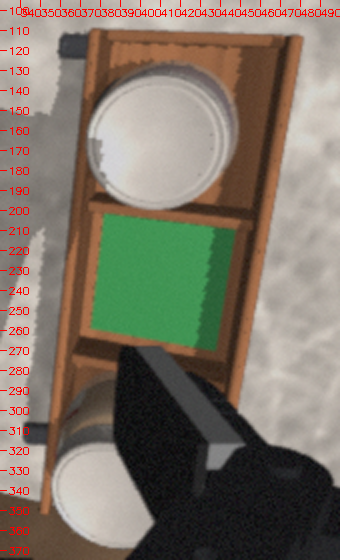

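```bash
python3 - <<'E'
from h import *
from scipy.optimize import least_squares
d=np.load("w1.npy",allow_pickle=True).item()
cr=np.array([(130,44.5),(225.3,89.3),(165,251.7),(80,219)])
loc=np.array([(103,54),(103,-54),(-103,-54),(-103,54)],float)
def crate(p):
    c,s=np.cos(p[2]),np.sin(p[2]); return np.c_[p[0]+c*loc[:,0]-s*loc[:,1],p[1]+s*loc[:,0]+c*loc[:,1],np.full(4,42)]
r=least_squares(lambda p:(proj(d,crate(p))-cr).ravel(),[582,289,-.17]); print("crate",r.x.round(3),np.degrees(r.x[2]),r.fun.reshape(-1,2).round(1)); cp=r.x
for sx in(-50,50): print("comp",sx,cp[0]+np.cos(cp[2])*sx,cp[1]+np.sin(cp[2])*sx)
print("pickle",onz(d,(135.3,112),127))
n=np.array([-.391,0,.921]);u=np.array([.921,0,.391]);O=np.array([0,0,52.])
L=[O+a*u+b*np.array([0,1,0])+n for a,b in[(-35,36),(35,36),(35,-36),(-35,-36)]]
L+=[O-47*u+138*np.array([0,1,0])+50*n,O+47*u+138*np.array([0,1,0])+50*n]
L=np.array(L);uv=np.array([(381.5,201),(449,209),(438.5,270),(375,260),(377.5,110),(481,114)])
def W(p,L): 
    c,s=np.cos(p[2]),np.sin(p[2]); return np.c_[p[0]+c*L[:,0]-s*L[:,1],p[1]+s*L[:,0]+c*L[:,1],L[:,2]]
r=least_squares(lambda p:(proj(d,W(p,L))-uv).ravel(),[570,0,-1.33]);print("disp",r.x.round(3),np.degrees(r.x[2]),r.fun.reshape(-1,2).round(1));dp=r.x
np.save("disp.npy",dp);np.save("crate.npy",cp)
# jars lids expected
h=86
for s in(90,-90):
    b=O+(-6)*u+np.array([0,s,0]);print("base/lid",s,W(dp,b[None]),W(dp,(b+86*n)[None]),proj(d,W(dp,(b+86*n)[None])))
E
```

```text
crate [ 5.77985e+02  2.83079e+02 -1.37000e-01] -7.845773030884602 [[-0.4 -0.6]
 [ 2.2 -2. ]
 [ 0.6  2.5]
 [-2.5  1.2]]
comp -50 528.4525869102669 289.90440301091445
comp 50 627.5164971598548 276.2537002428667
pickle [630.4829711  275.28774485 127.        ]
disp [569.612 -25.636  -1.343] -76.9203781379976 [[ 0.8  0.8]
 [-0.6  1. ]
 [-0.3  1. ]
 [ 0.5 -0.4]
 [-2.7 -0.7]
 [ 2.2 -1. ]]
base/lid 90 [[6.56027014e+02 1.13849155e-01 4.96540000e+01]] [[648.41728596  32.86747362 128.86      ]] [[409.94594205 166.52433252]]
base/lid -90 [[480.69684077 -40.62102985  49.654     ]] [[473.08711276  -7.86740538 128.86      ]] [[386.1793728  343.51324681]]
```

Request:
{"fn": "move_arm", "kwargs": {
  "motion": [
    [-1,6.3,-12.0,5,0,0,25],
    [-1,6.3,-12.0,5,0,0,25],
    [-1,6.3,-12.0,8,0,0,25],
    [-1,6.3,-12.0,11,0,0,25],
    [-1,6.3,-12.0,12,0,0,25],
    [-1,6.3,-12.0,12,0,0,25]
  ]
}}

```text
clock: 2.67
position: [626.7, 271.6, 256.9]
orientation: [0.002, 0.996, -0.085, -0.005]
ft_force: [-0.7, -0.5, -0.7]
grip_width: 85.3
```

```bash
cat > snap.py <<'E'
import sys
from plant import viewer,env
from h import *
c,n=sys.argv[1:3]
d=viewer.read_camera(c); cv2.imwrite(f"pics/{n}.png",d["pixels"][:,:,::-1]); np.save(n+".npy",d,allow_pickle=True)
s=env.observe(); print(s["clock"],s["position"],s["orientation"],s["qpos"].round(3),s["ft_force"].round(1),s["grip_width"]); print(Q(s["orientation"]).round(4))
E
python3 snap.py wrist w2; python3 - <<'E'
from h import *
d=np.load("w1.npy",allow_pickle=True).item()
print("honey",onz(d,(251.7,85),92))
E
```

```text
2.7167 [627.5597309  270.46401666 261.15210715] [ 0.00099909  0.99634106 -0.08541572 -0.00276663] [ 0.236  0.708  0.994 -0.     1.445  1.978] [-0.1 -0.8  0.9] 85.23883946990463
[[ 0.9854 -0.1702 -0.0057]
 [-0.1702 -0.9854 -0.0015]
 [-0.0053  0.0025 -1.    ]]
honey [679.40738738 187.42331744  92.        ]
```

View pics/w2.png

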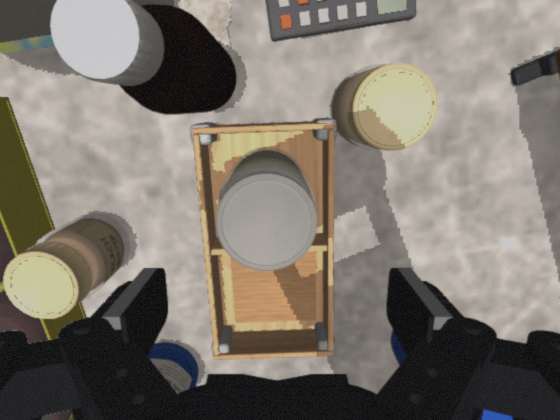

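```bash
python3 - <<'E'
from h import *
d=np.load("w2.npy",allow_pickle=True).item()
print(onz(d,(266,222),127),d["xyz"])
cr=np.array([(193.5,127),(335,122.5),(334,355),(214,357)]); 
for c in cr: print(onz(d,c,42))
for c in [(104,38),(393,108)]: print(onz(d,c,193 if c[0]<200 else 92))
from plant import env; s=env.observe(); print(s["position"],s["clock"])
E
```

```text
[631.25923202 275.91534047 127.        ] [692.45767871 260.13803914 325.87395379]
[688.19330083 323.08017998  42.        ]
[673.36214185 217.67117058  42.        ]
[470.56589718 244.51047376  42.        ]
[487.27479451 351.66450524  42.        ]
[723.46817119 312.08662313 193.        ]
[679.26595839 188.99315086  92.        ]
[627.5597309  270.46401666 261.15210715] 2.7167
```

Request:
{"fn": "move_arm", "kwargs": {
  "motion": [
    [-1,0.2,-0.6,1,0,0,0],
    [-1,0.2,-0.6,4,0,0,0],
    [-1,0.2,-0.6,7,0,0,0],
    [-1,0.2,-0.6,10,0,0,0],
    [-1,0.2,-0.6,12,0,0,0],
    [-1,0.2,-0.6,12.3,0,0,0],
    [-1,0.2,-0.6,12.3,0,0,0]
  ]
}}

```text
clock: 3.3
position: [632.0, 275.2, 141.9]
orientation: [-0.0, 0.996, -0.087, 0.001]
ft_force: [0.2, -0.0, 0.6]
grip_width: 85.4
```

```bash
python3 snap.py wrist w3
```

```text
3.35 [632.34635044 275.48899276 143.30757939] [-5.38980650e-04  9.96257509e-01 -8.64172125e-02  1.65872803e-03] [ 0.241  0.818  1.109 -0.     1.211  1.985] [-0.5 -0.3  1. ] 85.34612303768054
[[ 9.851e-01 -1.722e-01  3.400e-03]
 [-1.722e-01 -9.851e-01  8.000e-04]
 [ 3.200e-03 -1.400e-03 -1.000e+00]]
```

View pics/w3.png

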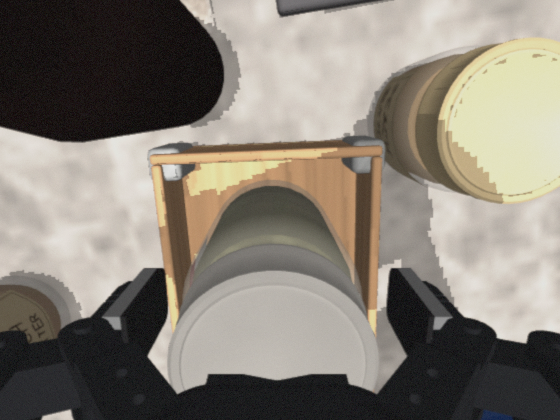

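Request:
{"fn": "move_arm", "kwargs": {
  "motion": [
    [-0.5,0,0,0.2,0,0,0],
    [-0.6,0,0,0.2,0,0,0],
    [1,0,0,0.2,0,0,0],
    [1,0,0,0.2,0,0,0],
    [1,0,0,0.2,0,0,0],
    [1,0,0,0.2,0,0,0],
    [1,0,0,0.2,0,0,0]
  ]
}}

```text
clock: 3.93
position: [631.9, 276.2, 141.2]
orientation: [-0.001, 0.996, -0.086, 0.002]
ft_force: [-0.3, 0.7, 7.2]
grip_width: 61.2
```

```bash
python3 snap.py wrist w4
```

```text
3.9833 [631.91347956 276.22158163 141.19565505] [-8.03183680e-04  9.96287710e-01 -8.60654923e-02  1.69868130e-03] [0.243 0.82  1.111 0.    1.206 1.986] [-0.9  2.   5.7] 61.710964252438416
[[ 0.9852 -0.1715  0.0035]
 [-0.1715 -0.9852  0.0013]
 [ 0.0032 -0.0019 -1.    ]]
```

View pics/w4.png

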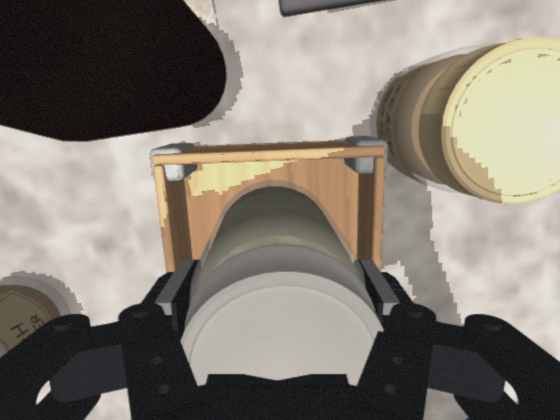

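```bash
python3 - <<'E'
from h import *
d=np.load("w4.npy",allow_pickle=True).item()
crop(d,140,180,410,400,3,"w4c.png",10)
E
```

```text
(no output)
```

View pics/w4c.png

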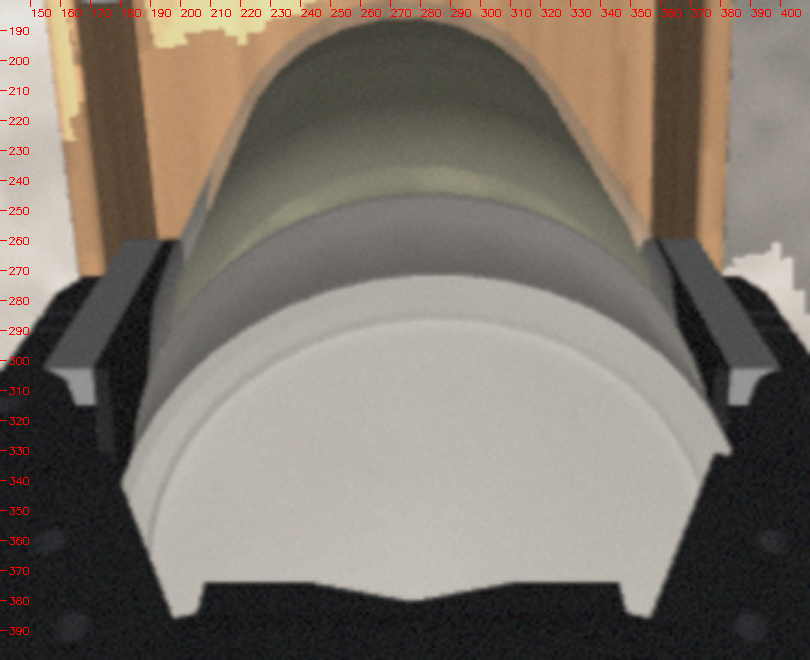

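```bash
python3 - <<'E'
from h import *
d=np.load("w4.npy",allow_pickle=True).item()
p=np.array([631.9,276.2,141.2]); Rm=Q([-8.03e-4,.99629,-.08607,1.7e-3])
for w in (30.8,33.5):
  for z in (73,66,60,50):
    print(w,z,[proj(d,p+Rm@np.array([x,s*w,z]))[0].round(0).tolist() for x in(11,-11) for s in(-1,1)])
d=np.load("w3.npy",allow_pickle=True).item()
for z in (73,66,60,50):
    print(42.7,z,[proj(d,np.array([632.3,275.5,142.6])+Rm@np.array([x,s*42.7,z]))[0].round(0).tolist() for x in(11,-11) for s in(-1,1)])
# jar body silhouettes
E
```

```text
30.8 73 [[201.0, 249.0], [350.0, 248.0], [204.0, 297.0], [347.0, 297.0]]
30.8 66 [[198.0, 255.0], [354.0, 255.0], [201.0, 305.0], [351.0, 305.0]]
30.8 60 [[194.0, 261.0], [357.0, 261.0], [198.0, 313.0], [354.0, 313.0]]
30.8 50 [[188.0, 272.0], [363.0, 272.0], [192.0, 327.0], [359.0, 327.0]]
33.5 73 [[195.0, 249.0], [357.0, 248.0], [198.0, 297.0], [354.0, 297.0]]
33.5 66 [[191.0, 255.0], [360.0, 255.0], [194.0, 305.0], [357.0, 305.0]]
33.5 60 [[187.0, 261.0], [364.0, 261.0], [191.0, 313.0], [360.0, 313.0]]
33.5 50 [[181.0, 272.0], [370.0, 272.0], [185.0, 327.0], [366.0, 327.0]]
42.7 73 [[171.0, 248.0], [378.0, 248.0], [175.0, 297.0], [375.0, 296.0]]
42.7 66 [[166.0, 255.0], [383.0, 254.0], [170.0, 305.0], [379.0, 304.0]]
42.7 60 [[161.0, 261.0], [387.0, 260.0], [166.0, 313.0], [383.0, 312.0]]
42.7 50 [[153.0, 272.0], [396.0, 272.0], [158.0, 327.0], [391.0, 327.0]]
```

```bash
cat > ov.py <<'E'
from h import *
def ring(im,d,c,ax,h,r,col,x0,y0,s):
    c=np.array(c,float);ax=np.array(ax,float)/np.linalg.norm(ax);a=np.cross(ax,[.3,.9,.2]);a/=np.linalg.norm(a);b=np.cross(ax,a)
    t=np.linspace(0,2*np.pi,73);P=c+h*ax+r*(np.cos(t)[:,None]*a+np.sin(t)[:,None]*b)
    uv=proj(d,P); cv2.polylines(im,[np.int32((uv-[x0,y0])*s)],True,col,1)
def base(d,x0,y0,x1,y1,s): return cv2.resize(d["pixels"][y0:y1,x0:x1,::-1],None,fx=s,fy=s,interpolation=cv2.INTER_CUBIC)
E
python3 - <<'E'
from ov import *
for n,b in(("w4",(120,160,430,400,2)),("w2",(190,100,400,360,2))):
    d=np.load(n+".npy",allow_pickle=True).item(); im=base(d,*b)
    for h,r,c in((0,33.5,(255,0,0)),(104,33.5,(0,0,255)),(104,30.5,(255,0,255)),(122,30.5,(0,255,255))): ring(im,d,(631.5,276,5),(0,0,1),h,r,c,b[0],b[1],b[4])
    cv2.imwrite(f"pics/{n}ov.png",im)
E
```

```text
(no output)
```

View pics/w4ov.png

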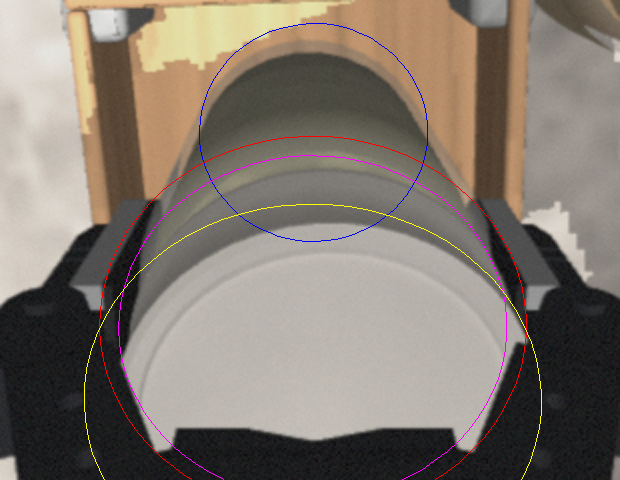

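View pics/w2ov.png

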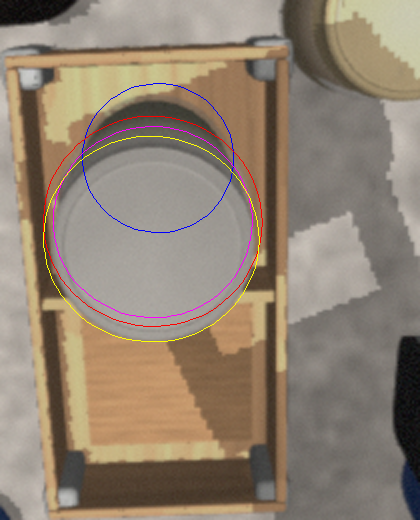

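```bash
python3 - <<'E'
from ov import *
from scipy.optimize import least_squares
D={n:np.load(n+".npy",allow_pickle=True).item() for n in("w1","w2")}
obs=[("w1",(135.3,112)),("w2",(268.5,222))]
r=least_squares(lambda P:np.concatenate([proj(D[n],P)[0]-uv for n,uv in obs]),[630,275,120]); print(r.x,r.fun)
d=D["w1"];b=(70,35,255,260,3); im=base(d,*b)
for h,rr,c in((0,33.5,(255,0,0)),(104,33.5,(0,0,255)),(104,30.5,(255,0,255)),(122,30.5,(0,255,255))): ring(im,d,(631.5,276,5),(0,0,1),h,rr,c,b[0],b[1],b[4])
cv2.imwrite("pics/w1ov.png",im)
E
```

```text
[631.05607298 274.6120766  127.85109814] [ 0.52620633 -0.45137109 -0.19900873  0.41667347]
```

View pics/w1ov.png

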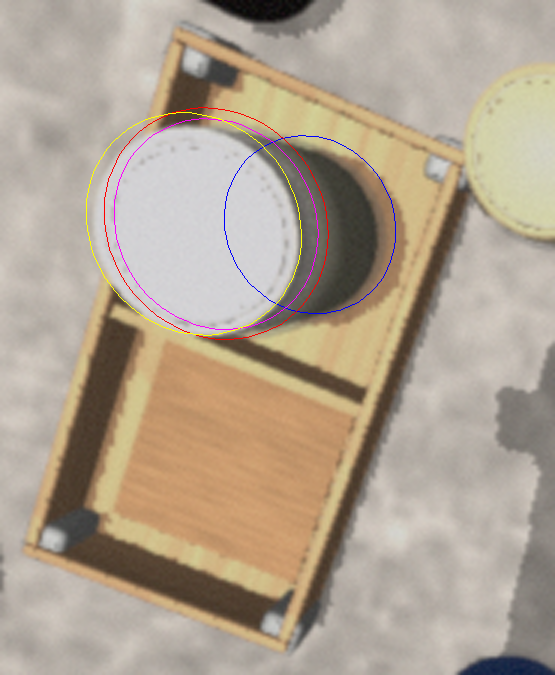

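```bash
cat > m.py <<'E'
from h import *
import json
def load(): 
    c=json.load(open("cmd.json")); return np.array(c["p"]),R.from_quat(c["q"])
def save(p,r): json.dump(dict(p=list(map(float,p)),q=list(map(float,r.as_quat()))),open("cmd.json","w"))
def applied(row): # row: dx,dy,dz cm, wx,wy,wz deg of the final row
    p,r=load(); p=p+r.apply(np.array(row[:3])*10); r=r*R.from_rotvec(np.radians(row[3:])); save(p,r); print("cmd",p.round(1))
def need(pt,rt):
    p,r=load(); return (r.inv().apply(np.array(pt)-p)/10).round(2),np.degrees((r.inv()*rt).as_rotvec()).round(2)
dp=np.load("disp.npy")
xd=np.array([np.cos(dp[2]),np.sin(dp[2]),0]);yd=np.array([-xd[1],xd[0],0]);Z=np.array([0,0,1.])
n=-.391*xd+.921*Z;u=.921*xd+.391*Z;F=np.array([dp[0],dp[1],52.])
def tiltR():
    z=-n/np.linalg.norm(n);x=yd;y=np.cross(z,x);return R.from_matrix(np.c_[x,y,z])
def downR(yaw):
    x=np.array([np.cos(yaw),np.sin(yaw),0]);z=-Z;return R.from_matrix(np.c_[x,np.cross(z,x),z])
E
python3 - <<'E'
from m import *
save([631.2,275.8,138.9],downR(np.radians(-9.884)))
g=136.2
print("lift",need([628,270,275],downR(np.radians(-9.884))))
for s,h in((-4,90),(-4,5),(-5,0)):
    print(s,h,F+s*u+(g+h)*n,need(F+s*u+(g+h)*n,tiltR()))
E
```

```text
lift (array([ -0.22,   0.63, -13.61]), array([0., 0., 0.]))
-4 90 [548.7634266   64.10184701 258.7662    ] (array([ -4.49,  22.27, -11.99]), array([-22.69,   4.61, -22.65]))
-4 5 [556.2846694   31.72907865 180.4812    ] (array([-3.19, 25.33, -4.16]), array([-22.69,   4.61, -22.65]))
-5 0 [556.51866865  30.72190421 175.4852    ] (array([-3.15, 25.43, -3.66]), array([-22.69,   4.61, -22.65]))
```

Request:
{"fn": "move_arm", "kwargs": {
  "motion": [
    [1,0,0,-0.3,0,0,0],
    [1,0,0,-1.5,0,0,0],
    [1,0,0,-4,0,0,0],
    [1,0,0,-7,0,0,0],
    [1,0,0,-10,0,0,0],
    [1,0,0,-12.5,0,0,0],
    [1,0,0,-13.6,0,0,0],
    [1,0,0,-13.6,0,0,0]
  ]
}}

```text
clock: 4.65
position: [631.7, 275.8, 277.9]
orientation: [-0.001, 0.996, -0.086, 0.002]
ft_force: [0.0, 0.9, -5.7]
grip_width: 61.1
```

```bash
python3 -c "
from m import *
applied([0,0,-13.6,0,0,0])
g=136.2
for s,h in((-4,90),(-4,40),(-4,5)): print(s,h,need(F+s*u+(g+h)*n,tiltR()))"; python3 snap.py wrist w5
```

```text
cmd [631.2 275.8 274.9]
-4 90 (array([-4.49, 22.27,  1.61]), array([-22.69,   4.61, -22.65]))
-4 40 (array([-3.72, 24.07,  6.22]), array([-22.69,   4.61, -22.65]))
-4 5 (array([-3.19, 25.33,  9.44]), array([-22.69,   4.61, -22.65]))
4.7 [631.23312041 275.69253214 275.09372039] [-6.75472100e-05  9.96281729e-01 -8.61547268e-02  2.72836363e-04] [ 0.242  0.712  0.952 -0.     1.477  1.985] [ 0.5 -0.4 -7.5] 60.89901548090442
[[ 9.852e-01 -1.717e-01  6.000e-04]
 [-1.717e-01 -9.852e-01  1.000e-04]
 [ 5.000e-04 -2.000e-04 -1.000e+00]]
```

View pics/w5.png

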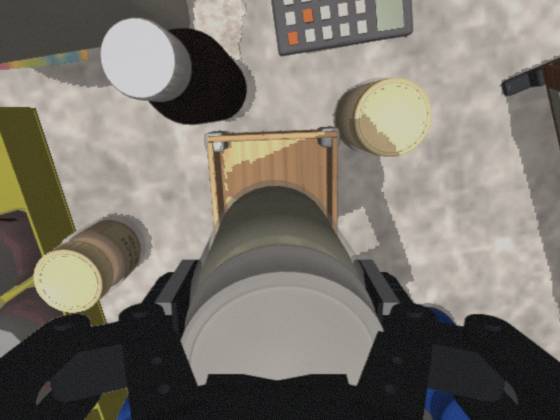

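Request:
{"fn": "move_arm", "kwargs": {
  "motion": [
    [1,-0.8,2,0,-3,0.6,-3],
    [1,-1.5,6,0,-8,1.6,-8],
    [1,-2.3,10,0,-12,2.5,-12],
    [1,-3,14,0.4,-16,3.3,-16],
    [1,-3.8,18,0.8,-20,4.1,-20],
    [1,-4.3,21,1.2,-22.5,4.6,-22.5],
    [1,-4.5,22.3,1.6,-22.7,4.6,-22.7],
    [1,-4.5,22.3,1.6,-22.7,4.6,-22.7],
    [1,-4.5,22.3,1.6,-22.7,4.6,-22.7]
  ]
}}

```text
clock: 5.45
position: [548.0, 63.6, 257.2]
orientation: [0.197, 0.974, 0.112, 0.021]
ft_force: [-0.5, -0.3, -6.0]
grip_width: 60.9
```

```bash
python3 -c "
from m import *
applied([-4.5,22.3,1.6,-22.7,4.6,-22.7])
g=136.2
for s,h in((-4,90),(-4,40),(-4,5)): print(s,h,F+s*u+(g+h)*n,need(F+s*u+(g+h)*n,tiltR()))"; python3 snap.py wrist w6
```

```text
cmd [548.6  63.8 258.9]
-4 90 [548.7634266   64.10184701 258.7662    ] (array([ 0.02, -0.03,  0.  ]), array([0.  , 0.  , 0.05]))
-4 40 [553.18768707  45.05904209 212.7162    ] (array([ 0.02, -0.03,  5.01]), array([0.  , 0.  , 0.05]))
-4 5 [556.2846694   31.72907865 180.4812    ] (array([ 0.02, -0.03,  8.51]), array([0.  , 0.  , 0.05]))
5.5 [548.48784998  64.1218613  257.70546757] [0.19756547 0.97362893 0.11200758 0.02165374] [ 0.032  0.418  1.512 -0.429  1.166  1.536] [-0.3  0.5 -5.3] 61.12259439493637
[[ 0.974   0.2096  0.0864]
 [ 0.2267 -0.8968 -0.3799]
 [-0.0021  0.3896 -0.921 ]]
```

View pics/w6.png

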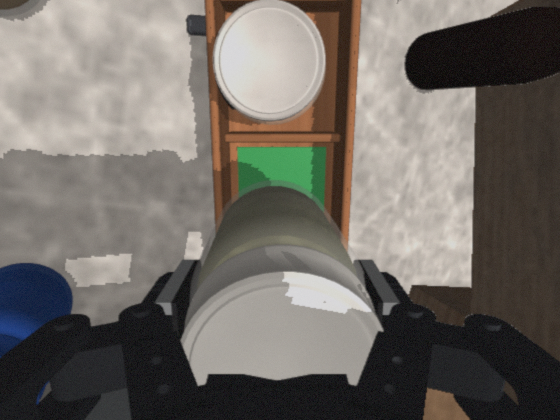

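```bash
python3 - <<'E'
from m import *
d=np.load("w6.npy",allow_pickle=True).item()
crop(d,180,0,380,220,3,"w6c.png",10)
for a,b,h in[(-35,36,1),(35,36,1),(-41,48,30),(41,48,30),(-47,138,50),(47,138,50),(-47,0,50),(47,0,50),(-47,48,50),(47,48,50)]:
    print(a,b,h,proj(d,F+a*u+b*yd+h*n)[0].round(1))
E
```

```text
-35 36 1 [238.3 147.7]
35 36 1 [327.  147.8]
-41 48 30 [225.1 134.7]
41 48 30 [341.5 134.7]
-47 138 50 [204.5 -19.4]
47 138 50 [364.8 -19.3]
-47 0 50 [214.9 207.8]
47 0 50 [351.8 207.9]
-47 48 50 [211.7 136.7]
47 48 50 [355.9 136.8]
```

View pics/w6c.png

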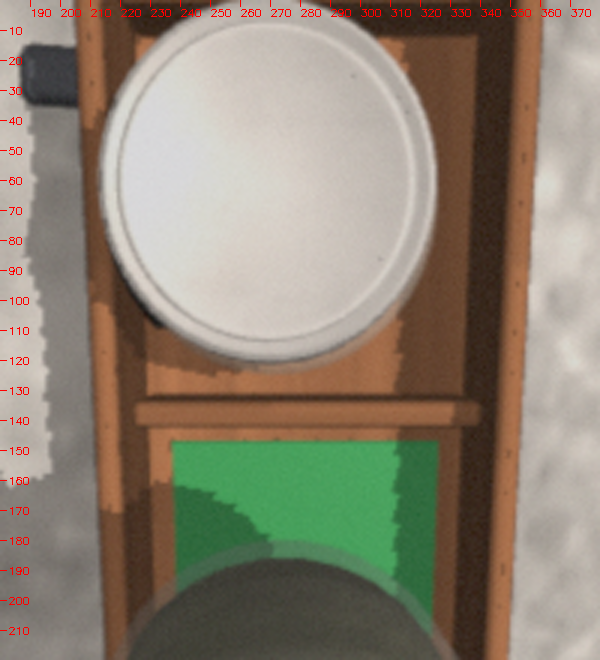

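Request:
{"fn": "move_arm", "kwargs": {
  "motion": [
    [1,0,0,2,0,0,0],
    [1,0,0,4.5,0,0,0],
    [1,0,0,6.5,0,0,0],
    [1,0,0,7.8,0,0,0],
    [1,0,0,8.4,0,0,0],
    [1,0,0,8.6,0,0,0],
    [1,0,0,8.7,0,0,0],
    [1,0,0,8.7,0,0,0],
    [1,0,0,8.7,0,0,0]
  ]
}}

```text
clock: 6.25
position: [556.7, 31.1, 179.6]
orientation: [0.198, 0.973, 0.112, 0.023]
ft_force: [0.3, -0.0, -5.6]
grip_width: 61.1
```

```bash
python3 -c "
from m import *
applied([0,0,8.7,0,0,0])"; python3 snap.py wrist w7
```

```text
cmd [556.3  30.7 178.8]
6.3 [556.62765468  30.99025683 179.60497274] [0.19820576 0.9734537  0.11205562 0.02336462] [-0.029  0.512  1.594 -0.472  0.981  1.567] [ 0.1 -0.1 -6. ] 61.23775444212999
[[ 0.9738  0.2089  0.0899]
 [ 0.2274 -0.8963 -0.3807]
 [ 0.0011  0.3911 -0.9203]]
```

View pics/w7.png

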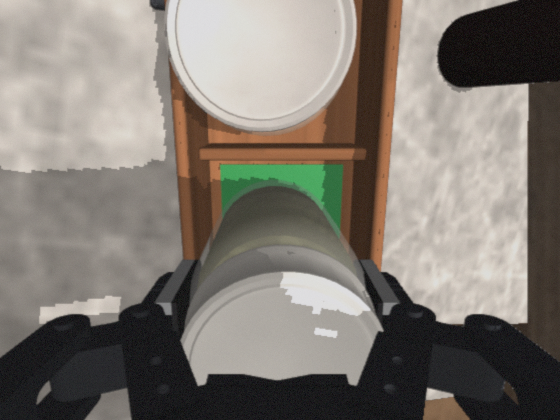

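Free weight still ~6 N, so no contact yet. I'll lower in 0.5–1 mm steps.

Request:
{"fn": "move_arm", "kwargs": {
  "motion": [
    [1,0,0,0.1,0,0,0],
    [1,0,0,0.2,0,0,0],
    [1,0,0,0.25,0,0,0],
    [1,0,0,0.3,0,0,0],
    [1,0,0,0.3,0,0,0]
  ]
}}

```text
clock: 6.72
position: [556.7, 29.7, 176.4]
orientation: [0.198, 0.973, 0.112, 0.023]
ft_force: [-0.9, 2.3, -1.7]
grip_width: 60.9
```

Request:
{"fn": "move_arm", "kwargs": {
  "motion": [
    [1,0,-0.1,0,0,0,0],
    [1,0,-0.2,0,0,0,0],
    [1,0,-0.25,0,0,0,0],
    [1,0,-0.3,0,0,0,0],
    [1,0,-0.3,0,0,0,0]
  ]
}}

```text
clock: 7.13
position: [556.3, 32.2, 175.3]
orientation: [0.198, 0.973, 0.112, 0.023]
ft_force: [-0.0, -0.0, 0.2]
grip_width: 61.1
```

Request:
{"fn": "move_arm", "kwargs": {
  "motion": [
    [1,0,-0.1,0,0,0,0],
    [1,0,-0.15,0,0,0,0],
    [1,0,-0.2,0,0,0,0],
    [1,0,-0.2,0,0,0,0]
  ]
}}

```text
clock: 7.47
position: [555.9, 33.7, 174.6]
orientation: [0.199, 0.973, 0.112, 0.023]
ft_force: [0.5, -3.4, 4.2]
grip_width: 60.9
```

```bash
python3 -c "
from m import *
applied([0,0,.3,0,0,0]);applied([0,-.5,0,0,0,0])
p,_=load();q=p-F;print('slope',q@u,'y',q@yd,'n',q@n)"; python3 snap.py wrist w8
```

```text
cmd [556.5  29.6 176.1]
cmd [555.5  34.1 174.1]
slope -8.744079067852073 y -0.23597688027649708 n 136.43969731764932
7.5167 [555.90863497  33.68501716 174.60223417] [0.1986069  0.97338139 0.11201942 0.02314331] [-0.024  0.519  1.599 -0.476  0.974  1.579] [ 0.5 -3.2  4.2] 60.94139336417172
[[ 9.738e-01  2.089e-01  8.960e-02]
 [ 2.273e-01 -8.960e-01 -3.815e-01]
 [ 6.000e-04  3.918e-01 -9.200e-01]]
```

View pics/w8.png

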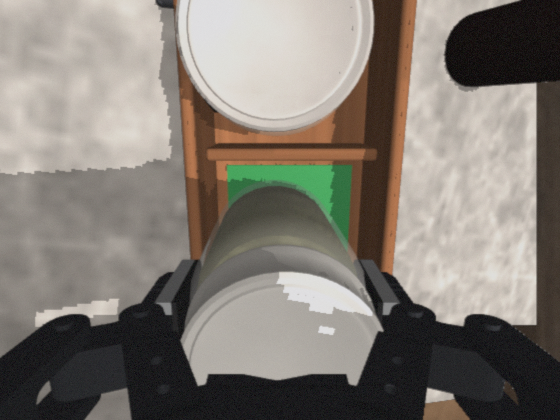

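Request:
{"fn": "move_arm", "kwargs": {
  "motion": [
    [0,0,0.05,0,0,0,0],
    [-0.4,0,0.05,0,0,0,0],
    [-0.6,0,0.05,0,0,0,0],
    [-0.8,0,0.05,0,0,0,0],
    [-1,0,0.05,0,0,0,0],
    [-1,0,0.05,0,0,0,0],
    [-1,0,0.05,0,0,0,0],
    [-1,0,0.05,0,0,0,0]
  ]
}}

```text
clock: 8.18
position: [555.6, 33.6, 174.2]
orientation: [0.198, 0.974, 0.112, 0.022]
ft_force: [0.2, -0.1, 0.5]
grip_width: 85.3
```

```bash
python3 -c "
from m import *
applied([0,.05,0,0,0,0])"; python3 snap.py wrist w9
```

```text
cmd [555.6  33.6 174.3]
8.2333 [555.62278145  33.59164121 174.20279417] [0.19806236 0.97350691 0.11201836 0.0225273 ] [-0.024  0.519  1.599 -0.475  0.974  1.578] [ 0.   0.6 -0. ] 85.42617141354484
[[ 9.739e-01  2.092e-01  8.820e-02]
 [ 2.270e-01 -8.964e-01 -3.806e-01]
 [-5.000e-04  3.907e-01 -9.205e-01]]
```

View pics/w9.png

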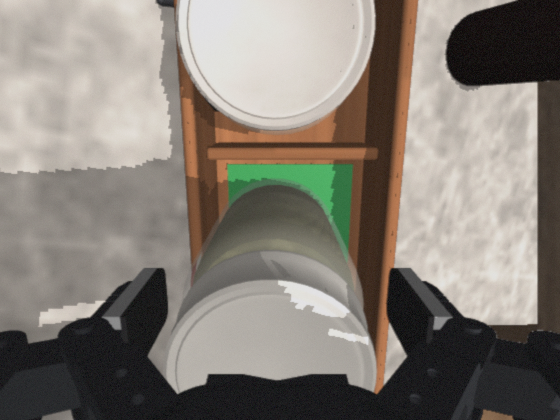

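```bash
python3 - <<'E'
from ov import *
from m import *
d=np.load("w6.npy",allow_pickle=True).item();b=(180,0,380,220,3); im=base(d,*b)
for h,rr,c in((0,35,(255,0,0)),(68,35,(0,0,255)),(68,31,(255,0,255)),(86,31,(0,255,255))): ring(im,d,F-6*u+90*yd,n,h,rr,c,b[0],b[1],b[4])
cv2.imwrite("pics/w6ov.png",im)
for s,y,h in((-6,90,200),(-6,90,114)): print(need(F+s*u+y*yd+h*n,tiltR()))
E
```

```text
(array([ 9.02,  0.23, -6.38]), array([0.  , 0.  , 0.05]))
(array([9.02, 0.23, 2.23]), array([0.  , 0.  , 0.05]))
```

View pics/w6ov.png

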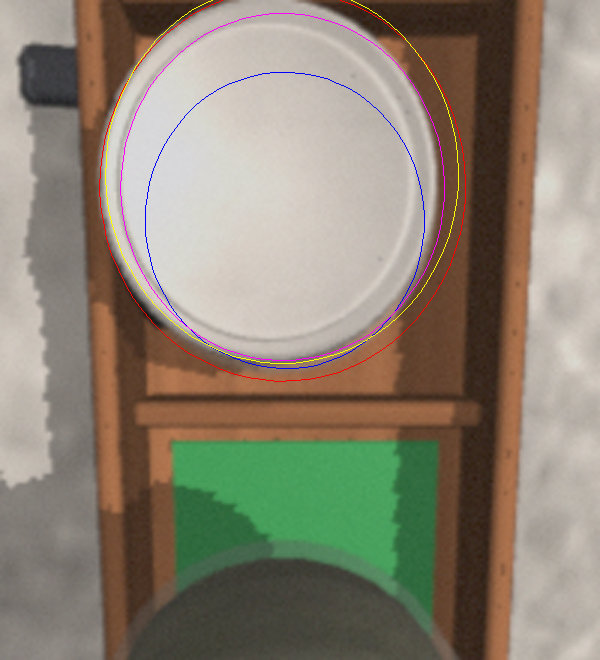

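Request:
{"fn": "move_arm", "kwargs": {
  "motion": [
    [-1,0,0,-1,0,0,0],
    [-1,0,0,-3.5,0,0,0],
    [-1,0,0,-6.4,0,0,0],
    [-1,0.3,0,-7.4,0,0,0],
    [-1,3,0,-7.4,0,0,0],
    [-1,6,0,-7.4,0,0,0],
    [-1,8.5,0,-7.4,0,0,0],
    [-1,9,0,-7.4,0,0,0],
    [-1,9,0,-7.4,0,0,0]
  ]
}}

```text
clock: 8.98
position: [637.4, 82.6, 242.3]
orientation: [0.198, 0.973, 0.112, 0.023]
ft_force: [0.3, 0.7, 0.1]
grip_width: 85.2
```

```bash
python3 -c "
from m import *
applied([9,0,-7.4,0,0,0])"; python3 snap.py wrist w10; python3 - <<'E'
from ov import *
from m import *
d=np.load("w10.npy",allow_pickle=True).item();b=(160,100,400,420,2); im=base(d,*b)
for h,rr,c in((0,33,(255,0,0)),(86,29.5,(0,255,255))): ring(im,d,F-8*u+90*yd,n,h,rr,c,b[0],b[1],b[4])
ring(im,d,F-8*u,n,122,28.5,(0,0,255),b[0],b[1],b[4])
cv2.imwrite("pics/w10ov.png",im)
E
```

```text
cmd [636.7  82.2 242.4]
9.0333 [636.53385301  82.35445616 242.30521796] [0.19806632 0.97349956 0.11211737 0.02231688] [ 0.057  0.625  1.225 -0.418  1.249  1.524] [ 0.5 -0.2  0.1] 85.2952196181268
[[ 0.9739  0.2095  0.0879]
 [ 0.2271 -0.8964 -0.3806]
 [-0.001   0.3906 -0.9205]]
```

View pics/w10.png

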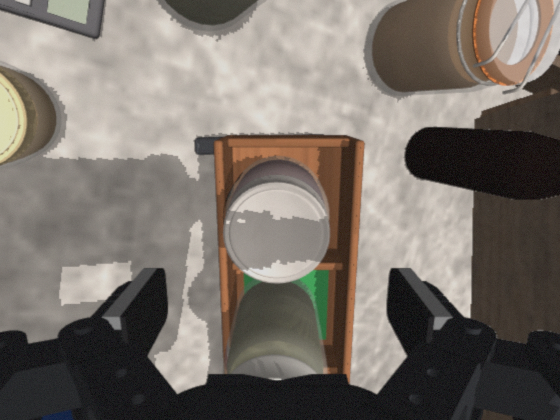

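View pics/w10ov.png

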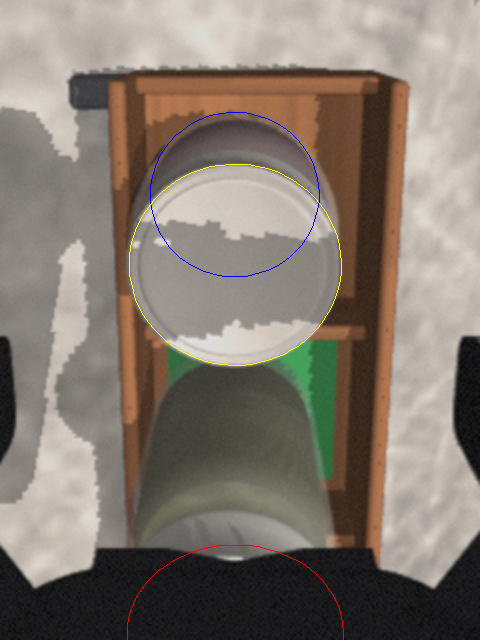

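```bash
python3 -c "
from m import *
print(need(F-8*u+90*yd+113.5*n,tiltR()))"
```

```text
(array([0.02, 0.03, 9.68]), array([0.  , 0.  , 0.05]))
```

Request:
{"fn": "move_arm", "kwargs": {
  "motion": [
    [-1,0,0,2,0,0,0],
    [-1,0,0,4.5,0,0,0],
    [-1,0,0,7,0,0,0],
    [-1,0,0,8.8,0,0,0],
    [-1,0,0,9.5,0,0,0],
    [-1,0,0,9.7,0,0,0],
    [-1,0,0,9.7,0,0,0]
  ]
}}

```text
clock: 9.62
position: [645.2, 45.3, 153.9]
orientation: [0.198, 0.973, 0.112, 0.023]
ft_force: [0.3, -0.1, 0.2]
grip_width: 85.5
```

```bash
python3 -c "
from m import *
applied([0,0,9.7,0,0,0])"; python3 snap.py wrist w11
```

```text
cmd [645.3  45.3 153.1]
9.6667 [645.4198668   45.49791145 154.48279748] [0.1982555  0.9734547  0.11194779 0.02341797] [-0.002  0.718  1.307 -0.45   1.064  1.551] [-0.8  0.5  0.6] 85.49365338238812
[[ 0.9738  0.2087  0.09  ]
 [ 0.2272 -0.8963 -0.3807]
 [ 0.0012  0.3912 -0.9203]]
```

View pics/w11.png

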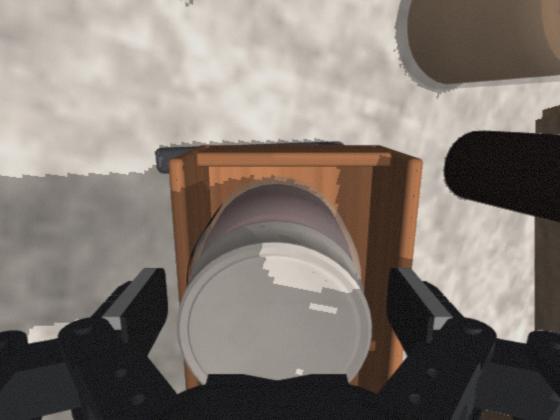

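Request:
{"fn": "move_arm", "kwargs": {
  "motion": [
    [-0.5,0,0,0,0,0,0],
    [-0.6,0,0,0,0,0,0],
    [1,0,0,0,0,0,0],
    [1,0,0,0,0,0,0],
    [1,0,0,0,0,0,0],
    [1,0,0,0,0,0,0],
    [1,0,0,0,0,0,0]
  ]
}}

```text
clock: 10.25
position: [645.9, 48.0, 156.8]
orientation: [0.197, 0.974, 0.112, 0.026]
ft_force: [-7.5, 14.3, 18.1]
grip_width: 60.5
```

```bash
python3 snap.py wrist w12
```

```text
10.3 [645.94564968  47.95888067 156.83807709] [0.19706665 0.97361773 0.112158   0.02557031] [ 1.000e-03  7.150e-01  1.305e+00 -4.470e-01  1.066e+00  1.551e+00] [-7.1 13.1 17.2] 60.6548970374454
[[ 0.9735  0.2083  0.094 ]
 [ 0.2285 -0.8972 -0.378 ]
 [ 0.0056  0.3895 -0.921 ]]
```

View pics/w12.png

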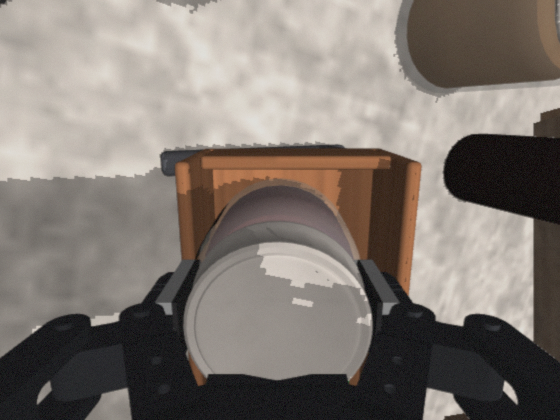

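```bash
python3 - <<'E'
from m import *
p=np.array([645.9,48,156.8]); print("meas h",(p-F)@n,(p-F)@u,(p-F)@yd)
A=np.array([628.5,276.8,0])
T=lambda z:A+[0,0,z]
c,_=load()
print(need(c+110*n,tiltR()), c+110*n)
print(need(T(260),downR(np.radians(-20))))
E
```

```text
meas h 117.81528953160772 -9.182342860896908 90.97258582118555
(array([ -0.  ,   0.  , -11.01]), array([0.  , 0.  , 0.05])) [635.55743947  87.17593793 254.4091188 ]
(array([  3.62, -16.93, -18.8 ]), array([22.37, -6.63, 32.68]))
```

Request:
{"fn": "move_arm", "kwargs": {
  "motion": [
    [1,0,0,-0.4,0,0,0],
    [1,0,0,-0.8,0,0,0],
    [1,0,0,-2,0,0,0],
    [1,0,0,-4,0,0,0],
    [1,0,0,-6.5,0,0,0],
    [1,0,0,-9,0,0,0],
    [1,0,0,-11,0,0,0],
    [1,0,0,-11,0,0,0]
  ]
}}

```text
clock: 10.97
position: [636.2, 88.6, 259.3]
orientation: [0.198, 0.973, 0.112, 0.026]
ft_force: [-0.3, -0.1, -2.7]
grip_width: 60.6
```

```bash
python3 snap.py wrist w13; python3 - <<'E'
from m import *
applied([0,0,-11,0,0,0])
A=np.array([628.5,276.8,0])
T=lambda z:A+[0,0,z]
print(need(T(260),downR(np.radians(-20))))
E
```

```text
11.0167 [635.90223184  87.72927777 256.4270193 ] [0.19822326 0.97341392 0.11210531 0.02460241] [ 0.066  0.613  1.207 -0.415  1.274  1.52 ] [ 0.1 -0.3 -2.4] 60.7651168795915
[[ 0.9737  0.2085  0.0923]
 [ 0.228  -0.8963 -0.3804]
 [ 0.0035  0.3914 -0.9202]]
cmd [635.6  87.2 254.3]
(array([  3.62, -16.93,  -7.8 ]), array([22.37, -6.63, 32.68]))
```

View pics/w13.png

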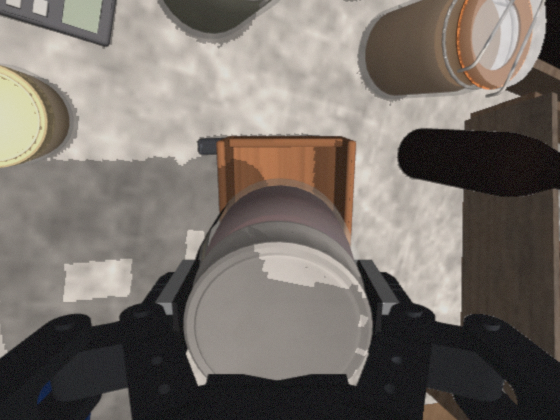

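Request:
{"fn": "move_arm", "kwargs": {
  "motion": [
    [1,0.6,-2.5,-1.2,3,-1,4.5],
    [1,1.2,-5.5,-2.6,7,-2,10],
    [1,1.8,-9,-4,11,-3,16],
    [1,2.5,-12,-5.5,15,-4.5,22],
    [1,3.2,-15,-7,19,-5.5,28],
    [1,3.6,-16.9,-7.8,22,-6.6,32],
    [1,3.6,-16.9,-7.8,22.4,-6.6,32.7],
    [1,3.6,-16.9,-7.8,22.4,-6.6,32.7],
    [1,3.6,-16.9,-7.8,22.4,-6.6,32.7]
  ]
}}

```text
clock: 11.77
position: [628.5, 275.3, 258.7]
orientation: [0.001, 0.985, -0.174, -0.001]
ft_force: [0.9, -0.2, -2.3]
grip_width: 60.6
```

```bash
python3 snap.py wrist w14; python3 - <<'E'
from m import *
applied([3.6,-16.9,-7.8,22.4,-6.6,32.7])
A=np.array([628.5,276.8,0])
T=lambda z:A+[0,0,z]
print(need(T(128),downR(np.radians(-20))))
E
```

```text
11.8167 [628.59197791 275.24516563 259.07176906] [ 6.15790965e-04  9.84768209e-01 -1.73870842e-01 -3.54139170e-04] [ 2.430e-01  7.150e-01  9.880e-01 -1.000e-03  1.440e+00  2.163e+00] [ 0.7  0.3 -3. ] 61.10188451843299
[[ 9.395e-01 -3.424e-01 -9.000e-04]
 [-3.424e-01 -9.395e-01 -1.100e-03]
 [-5.000e-04  1.300e-03 -1.000e+00]]
cmd [628.4 276.5 260.1]
(array([-0.  , -0.02, 13.21]), array([-0.04, -0.02, -0.02]))
```

View pics/w14.png

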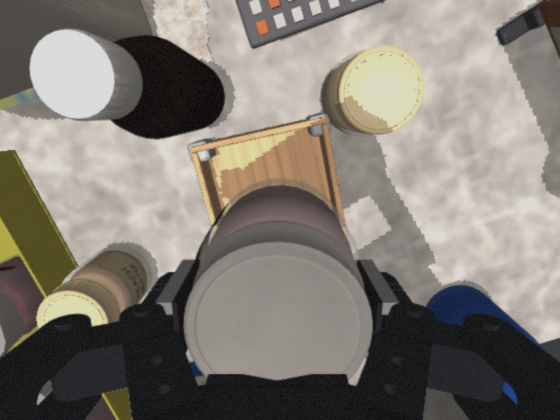

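Request:
{"fn": "move_arm", "kwargs": {
  "motion": [
    [1,0,0,2,0,0,0],
    [1,0,0,5,0,0,0],
    [1,0,0,8,0,0,0],
    [1,0,0,10.8,0,0,0],
    [1,0,0,12.3,0,0,0],
    [1,0,0,13,0,0,0],
    [1,0,0,13.2,0,0,0],
    [1,0,0,13.3,0,0,0],
    [1,0,0,13.4,0,0,0],
    [1,0,0,13.4,0,0,0]
  ]
}}

```text
clock: 12.65
position: [629.0, 276.5, 127.3]
orientation: [-0.001, 0.985, -0.174, 0.001]
ft_force: [-0.3, 0.4, -3.0]
grip_width: 60.7
```

```bash
python3 snap.py wrist w15; python3 -c "
from m import *
applied([0,0,13.4,0,0,0])"
```

```text
12.7 [628.89878828 276.5479495  127.2135109 ] [-6.54881962e-04  9.84786900e-01 -1.73761736e-01  1.09196440e-03] [0.244 0.83  1.131 0.    1.177 2.164] [ 0.2  0.3 -2.8] 60.96094406141595
[[ 9.396e-01 -3.422e-01  2.400e-03]
 [-3.422e-01 -9.396e-01  9.000e-04]
 [ 1.900e-03 -1.700e-03 -1.000e+00]]
cmd [628.5 276.6 126.1]
```

View pics/w15.png

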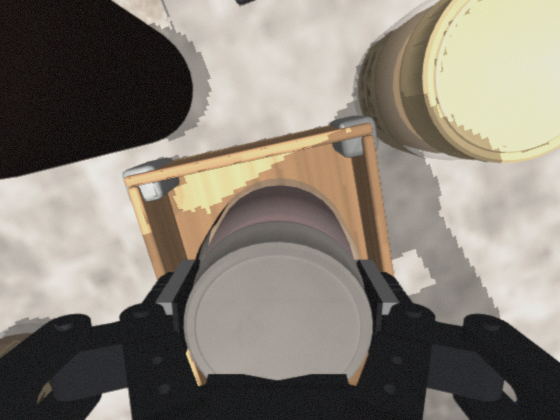

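Request:
{"fn": "move_arm", "kwargs": {
  "motion": [
    [1,0,0,0.1,0,0,0],
    [1,0,0,0.2,0,0,0],
    [1,0,0,0.3,0,0,0],
    [1,0,0,0.35,0,0,0],
    [1,0,0,0.4,0,0,0],
    [1,0,0,0.4,0,0,0]
  ]
}}

```text
clock: 13.2
position: [628.6, 276.5, 122.3]
orientation: [-0.0, 0.985, -0.174, 0.0]
ft_force: [-0.8, -1.1, 0.3]
grip_width: 60.7
```

Request:
{"fn": "move_arm", "kwargs": {
  "motion": [
    [1,0,0,0.05,0,0,0],
    [1,0,0,0.05,0,0,0],
    [-0.4,0,0,0.05,0,0,0],
    [-0.6,0,0,0.05,0,0,0],
    [-0.8,0,0,0.05,0,0,0],
    [-1,0,0,0.05,0,0,0],
    [-1,0,0,0.05,0,0,0],
    [-1,0,0,0.05,0,0,0],
    [-1,0,0,0.05,0,0,0]
  ]
}}

```text
clock: 13.95
position: [628.6, 276.5, 121.5]
orientation: [-0.0, 0.985, -0.174, 0.0]
ft_force: [0.6, -0.4, 0.4]
grip_width: 85.5
```

```bash
python3 snap.py wrist w16; python3 - <<'E'
from m import *
applied([0,0,.45,0,0,0])
print(need([620,270,270],downR(np.radians(-20))))
E
```

```text
14.0 [628.55234519 276.54661628 121.52194499] [-3.38992463e-04  9.84783409e-01 -1.73785665e-01  2.55340527e-04] [0.244 0.837 1.135 0.    1.169 2.164] [ 0.2  0.4 -0.6] 85.57310474820792
[[ 9.396e-01 -3.423e-01  6.000e-04]
 [-3.423e-01 -9.396e-01  6.000e-04]
 [ 4.000e-04 -8.000e-04 -1.000e+00]]
cmd [628.5 276.6 121.6]
(array([ -0.56,   0.9 , -14.84]), array([-0.04, -0.02, -0.02]))
```

View pics/w16.png

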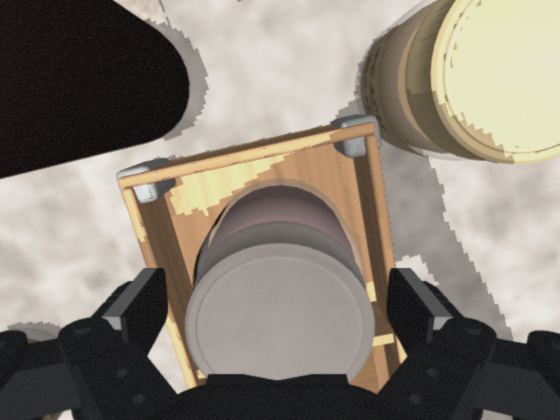

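Request:
{"fn": "move_arm", "kwargs": {
  "motion": [
    [-1,0,0,-2,0,0,0],
    [-1,0,0,-5,0,0,0],
    [-1,0,0,-8.5,0,0,0],
    [-1,0,0,-12,0,0,0],
    [-1,0,0,-15,0,0,0],
    [-1,0,0,-15,0,0,0]
  ]
}}

```text
clock: 14.5
position: [629.6, 276.8, 279.1]
orientation: [-0.003, 0.985, -0.174, 0.006]
ft_force: [0.8, 0.2, 0.3]
grip_width: 85.4
```

```bash
python3 - <<'E'
from m import *
applied([0,0,-15,0,0,0])
t=F-8*u-90*yd+225*n
print(t,need(t,tiltR()))
E
```

```text
cmd [628.4 276.5 271.6]
[460.37081506  46.8658044  256.097     ] (array([-7.93, 27.33,  1.52]), array([-22.39,   6.61, -32.65]))
```

Request:
{"fn": "move_arm", "kwargs": {
  "motion": [
    [-1,-1,3,0,-3,1,-4],
    [-1,-2,7,0,-6,2,-9],
    [-1,-3,11,0,-10,3,-14],
    [-1,-4,15,0,-13,4,-19],
    [-1,-5.2,19,0.5,-16,5,-24],
    [-1,-6.5,23,1,-20,6,-29],
    [-1,-7.5,26,1.5,-22,6.6,-32],
    [-1,-7.9,27.3,1.5,-22.4,6.6,-32.7],
    [-1,-7.9,27.3,1.5,-22.4,6.6,-32.7],
    [-1,-7.9,27.3,1.5,-22.4,6.6,-32.7]
  ]
}}

```text
clock: 15.33
position: [461.0, 46.9, 256.7]
orientation: [0.198, 0.974, 0.111, 0.023]
ft_force: [-0.4, 0.7, 0.7]
grip_width: 85.3
```

```bash
python3 -c "
from m import *
applied([-7.9,27.3,1.5,-22.4,6.6,-32.7])
print(need(F-8*u-90*yd+113.5*n,tiltR()))"; python3 snap.py wrist w17; python3 - <<'E'
from ov import *
from m import *
d=np.load("w17.npy",allow_pickle=True).item();b=(140,60,420,400,2); im=base(d,*b)
for h,rr,c in((0,33,(255,0,0)),(86,29.5,(0,255,255))): ring(im,d,F-8*u-90*yd,n,h,rr,c,b[0],b[1],b[4])
ring(im,d,F-8*u,n,122,28.5,(0,0,255),b[0],b[1],b[4])
cv2.imwrite("pics/w17ov.png",im)
E
```

```text
cmd [460.7  47.1 256.3]
(array([-0.04, -0.  , 11.18]), array([0.  , 0.  , 0.05]))
15.3833 [461.43394697  47.30547272 256.71255415] [0.19792514 0.97357385 0.11151868 0.02330613] [ 1.000e-03  2.330e-01  1.774e+00 -4.450e-01  1.082e+00  1.545e+00] [ 0.3 -0.3  0.2] 85.22014251508025
[[ 0.974   0.2079  0.0895]
 [ 0.2264 -0.8968 -0.3802]
 [ 0.0012  0.3906 -0.9206]]
```

View pics/w17.png

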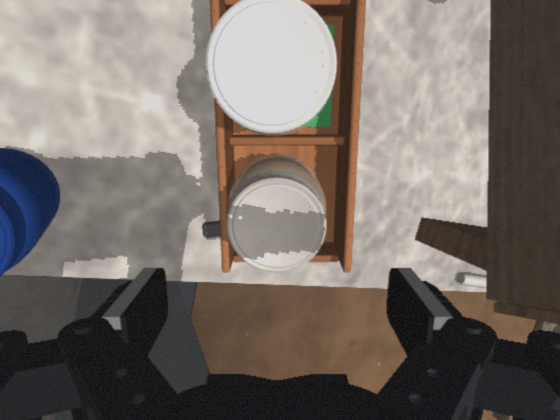

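View pics/w17ov.png

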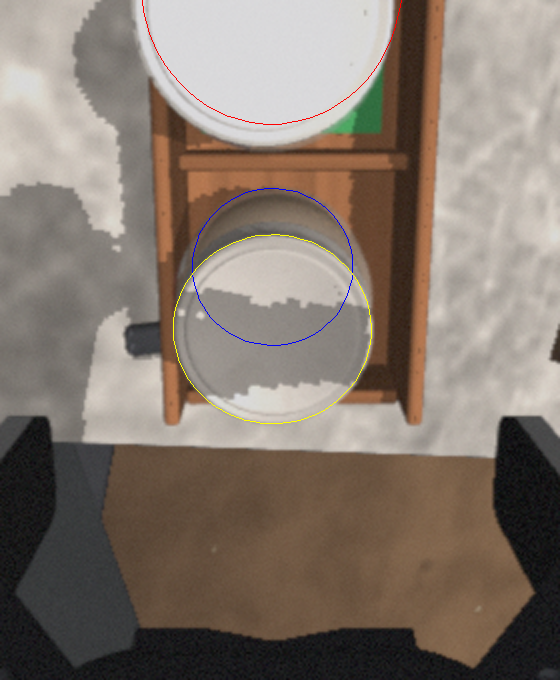

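Request:
{"fn": "move_arm", "kwargs": {
  "motion": [
    [-1,0,0,2,0,0,0],
    [-1,0,0,5,0,0,0],
    [-1,0,0,8,0,0,0],
    [-1,0,0,10,0,0,0],
    [-1,0,0,10.9,0,0,0],
    [-1,0,0,11.2,0,0,0],
    [-1,0,0,11.2,0,0,0]
  ]
}}

```text
clock: 15.97
position: [471.3, 4.7, 153.3]
orientation: [0.198, 0.973, 0.112, 0.023]
ft_force: [0.1, 0.1, -0.1]
grip_width: 85.1
```

```bash
python3 -c "
from m import *
applied([0,0,11.2,0,0,0])"; python3 snap.py wrist w18
```

```text
cmd [470.6   4.4 153.3]
16.0167 [471.36458861   4.77339008 153.94866908] [0.1982561  0.97344377 0.11207071 0.02327887] [-0.093  0.389  1.879 -0.535  0.814  1.609] [ 0.7 -0.6  0.7] 85.29359300419316
[[ 9.738e-01  2.090e-01  8.980e-02]
 [ 2.274e-01 -8.963e-01 -3.808e-01]
 [ 9.000e-04  3.912e-01 -9.203e-01]]
```

View pics/w18.png

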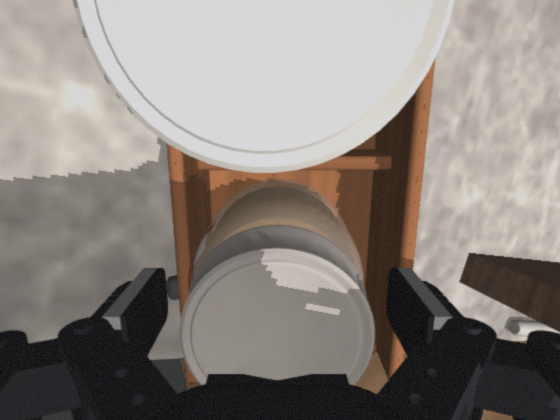

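Request:
{"fn": "move_arm", "kwargs": {
  "motion": [
    [-0.5,0,0,0,0,0,0],
    [-0.6,0,0,-0.1,0,0,0],
    [1,0,0,-0.2,0,0,0],
    [1,0,0,-0.3,0,0,0],
    [1,0,0,-0.3,0,0,0],
    [1,0,0,-0.3,0,0,0],
    [1,0,0,-0.3,0,0,0]
  ]
}}

```text
clock: 16.6
position: [471.1, 6.0, 157.5]
orientation: [0.198, 0.973, 0.112, 0.024]
ft_force: [-2.9, 5.3, 10.8]
grip_width: 60.0
```

Request:
{"fn": "move_arm", "kwargs": {
  "motion": [
    [1,0,0,-0.2,0,0,0],
    [1,0,0,-0.6,0,0,0],
    [1,0,0,-1.6,0,0,0],
    [1,0,0,-4,0,0,0],
    [1,0,0,-6.5,0,0,0],
    [1,0,0,-9,0,0,0],
    [1,0,0,-11,0,0,0],
    [1,0,0,-11,0,0,0]
  ]
}}

```text
clock: 17.27
position: [461.2, 48.6, 260.5]
orientation: [0.198, 0.973, 0.112, 0.026]
ft_force: [1.2, 0.5, -2.2]
grip_width: 60.1
```

```bash
python3 snap.py wrist w19; python3 - <<'E'
from m import *
applied([0,0,-.3,0,0,0]);applied([0,0,-11,0,0,0])
A=np.array([529.5,290.3,0])
T=lambda z:A+[0,0,z]
print(need(T(275),downR(np.radians(-8))))
E
```

```text
17.3167 [460.80709378  47.94123063 258.27205529] [0.19809084 0.97343637 0.11226337 0.02405392] [ 0.003  0.23   1.774 -0.445  1.083  1.544] [-0.7 -0.2 -2.7] 59.82781714291153
[[ 0.9736  0.209   0.0913]
 [ 0.2281 -0.8963 -0.3803]
 [ 0.0024  0.3911 -0.9204]]
cmd [470.4   5.6 156. ]
cmd [460.6  47.4 257.3]
(array([ 12.22, -19.64, -10.27]), array([22.75, -4.22, 20.84]))
```

View pics/w19.png

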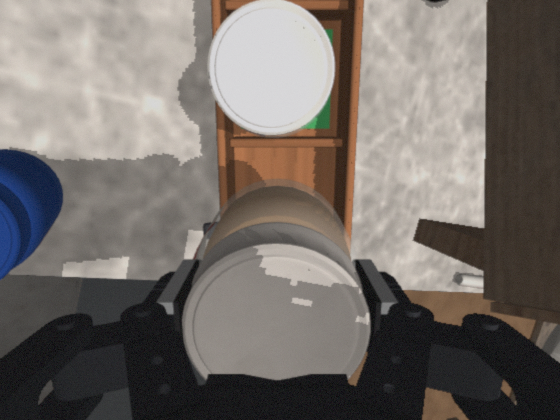

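```bash
python3 - <<'E'
from m import *
print(need([529.5,290.3,290],downR(np.radians(-8))))
p,r=load(); 
for f in (.25,.5,.75): print(p+f*(np.array([529.5,290.3,290])-p))
E
```

```text
(array([ 12.22, -19.05, -11.65]), array([22.75, -4.22, 20.84]))
[477.8430654  108.14979245 265.44651792]
[495.0620436  168.8665283  273.63101195]
[512.2810218  229.58326415 281.81550597]
```

Request:
{"fn": "move_arm", "kwargs": {
  "motion": [
    [1,0,-1,-3.5,0,0,0],
    [1,1,-3,-6,3,-0.6,3],
    [1,2.5,-5.5,-7.5,6,-1.2,6],
    [1,5,-9,-9,10,-2,10],
    [1,7.5,-12.5,-10,14,-3,14],
    [1,10,-16.5,-11,19,-3.8,18],
    [1,11.8,-19.3,-11.5,22,-4.2,20.5],
    [1,12.2,-20.2,-11.7,22.8,-4.2,20.8],
    [1,12.2,-20.2,-11.7,22.8,-4.2,20.8],
    [1,12.2,-20.2,-11.7,22.8,-4.2,20.8]
  ]
}}

```text
clock: 18.15
position: [526.8, 300.3, 283.5]
orientation: [0.001, 0.998, -0.069, -0.002]
ft_force: [-0.1, -1.1, -3.0]
grip_width: 60.0
```

```bash
python3 snap.py wrist w20; python3 - <<'E'
from m import *
applied([12.2,-20.2,-11.7,22.8,-4.2,20.8])
print(need([529.5,290.3,128],downR(np.radians(-8))))
E
```

```text
18.2 [526.8554386  299.84408086 284.36399643] [ 5.42386096e-04  9.97574564e-01 -6.95956270e-02 -1.06966126e-03] [ 0.324  0.508  1.263 -0.     1.372  2.035] [-0.2 -0.2 -3.2] 59.88522562427516
[[ 9.903e-01 -1.389e-01 -2.200e-03]
 [-1.389e-01 -9.903e-01 -9.000e-04]
 [-2.100e-03  1.200e-03 -1.000e+00]]
cmd [526.8 300.7 286. ]
(array([ 0.41,  1.01, 15.8 ]), array([-0.05, -0.  ,  0.05]))
```

View pics/w20.png

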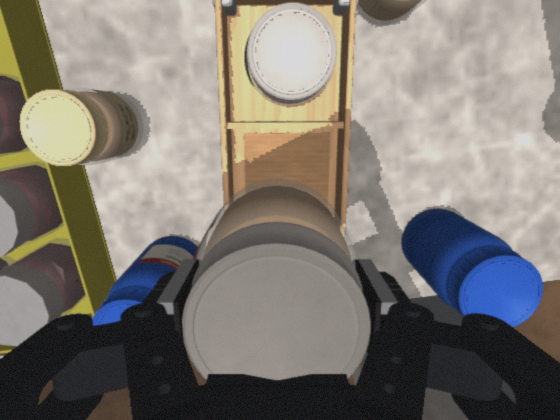

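```bash
python3 - <<'E'
from m import *
d=np.load("w20.npy",allow_pickle=True).item()
for uv in [(227,125),(345,123),(286,124)]: print(onz(d,uv,42))
E
```

```text
[585.62237652 332.56719673  42.        ]
[573.76677085 236.15663447  42.        ]
[579.69251012 284.34513455  42.        ]
```

Request:
{"fn": "move_arm", "kwargs": {
  "motion": [
    [1,0.2,0.5,2,0,0,0],
    [1,0.4,1,5,0,0,0],
    [1,0.4,1,8.5,0,0,0]
  ]
}}

```text
clock: 18.45
position: [530.2, 288.5, 201.4]
orientation: [-0.001, 0.998, -0.07, 0.002]
ft_force: [0.6, 0.1, -3.3]
grip_width: 60.0
```

Request:
{"fn": "move_arm", "kwargs": {
  "motion": [
    [1,0,0,2.5,0,0,0],
    [1,0,0,5,0,0,0],
    [1,0,0,6.5,0,0,0],
    [1,0,0,7.2,0,0,0],
    [1,0,0,7.3,0,0,0],
    [1,0,0,7.3,0,0,0]
  ]
}}

```text
clock: 18.95
position: [529.8, 289.9, 128.6]
orientation: [-0.0, 0.998, -0.07, 0.0]
ft_force: [0.6, 0.3, -3.4]
grip_width: 59.8
```

```bash
python3 snap.py wrist w21; python3 -c "
from m import *
applied([.4,1,8.5,0,0,0]);applied([0,0,7.3,0,0,0])"
```

```text
19.0 [530.03928546 290.10880973 129.18136126] [-7.02108810e-04  9.97577252e-01 -6.95572485e-02  9.60983492e-04] [3.070e-01 6.620e-01 1.441e+00 1.000e-03 1.036e+00 2.017e+00] [ 0.1  0.6 -2.6] 60.18910714093638
[[ 0.9903 -0.1388  0.002 ]
 [-0.1388 -0.9903  0.0013]
 [ 0.0018 -0.0015 -1.    ]]
cmd [529.4 290.4 201. ]
cmd [529.5 290.4 128. ]
```

View pics/w21.png

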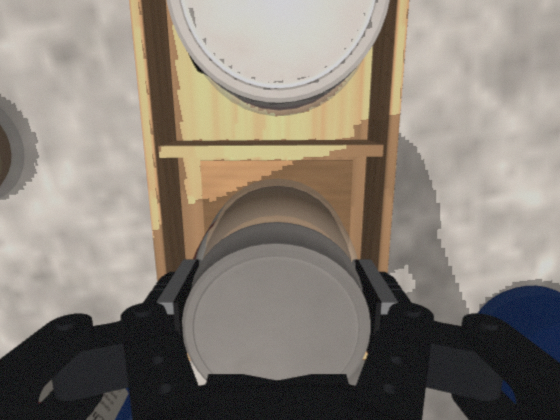

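Well centred. Lowering to contact.

Request:
{"fn": "move_arm", "kwargs": {
  "motion": [
    [1,0,0,0.1,0,0,0],
    [1,0,0,0.2,0,0,0],
    [1,0,0,0.3,0,0,0],
    [1,0,0,0.4,0,0,0],
    [1,0,0,0.45,0,0,0],
    [1,0,0,0.45,0,0,0]
  ]
}}

```text
clock: 19.5
position: [529.5, 290.4, 123.4]
orientation: [-0.0, 0.998, -0.069, 0.0]
ft_force: [-0.1, 0.7, -3.0]
grip_width: 59.9
```

Request:
{"fn": "move_arm", "kwargs": {
  "motion": [
    [1,0,0,0.1,0,0,0],
    [1,0,0,0.15,0,0,0],
    [1,0,0,0.2,0,0,0],
    [1,0,0,0.2,0,0,0]
  ]
}}

```text
clock: 19.83
position: [529.7, 290.4, 122.5]
orientation: [-0.001, 0.998, -0.069, 0.0]
ft_force: [-3.4, -1.2, 6.3]
grip_width: 59.8
```

Request:
{"fn": "move_arm", "kwargs": {
  "motion": [
    [0,0,0,-0.05,0,0,0],
    [-0.4,0,0,-0.05,0,0,0],
    [-0.6,0,0,-0.05,0,0,0],
    [-0.8,0,0,-0.05,0,0,0],
    [-1,0,0,-0.05,0,0,0],
    [-1,0,0,-0.05,0,0,0],
    [-1,0,0,-0.05,0,0,0],
    [-1,0,0,-0.05,0,0,0]
  ]
}}

```text
clock: 20.5
position: [529.5, 290.4, 121.9]
orientation: [-0.0, 0.998, -0.069, 0.0]
ft_force: [-0.3, -0.4, 0.5]
grip_width: 85.7
```

```bash
python3 snap.py wrist w22
```

```text
20.55 [529.57502746 290.38175678 121.92717137] [-4.73366300e-04  9.97591540e-01 -6.93605244e-02  1.12663476e-04] [3.080e-01 6.720e-01 1.446e+00 1.000e-03 1.023e+00 2.017e+00] [-0.8 -0.3  0.2] 85.35660031083579
[[ 9.904e-01 -1.384e-01  3.000e-04]
 [-1.384e-01 -9.904e-01  9.000e-04]
 [ 2.000e-04 -1.000e-03 -1.000e+00]]
```

View pics/w22.png

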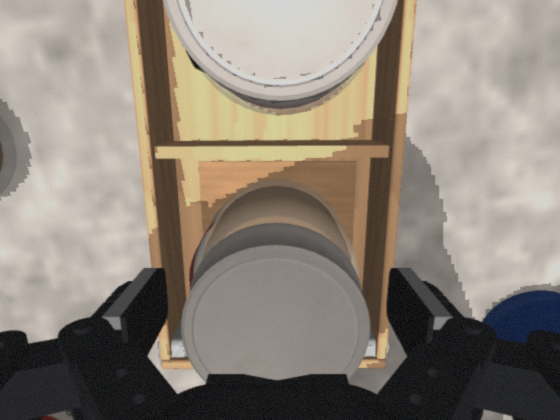

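```bash
python3 - <<'E'
from m import *
applied([0,0,.45,0,0,0]);applied([0,0,.2,0,0,0]);applied([0,0,-.05,0,0,0])
applied([0,0,-18,0,0,0])
print(need([620,120,395],downR(np.radians(13))))
E
```

```text
cmd [529.5 290.4 123.5]
cmd [529.5 290.4 121.5]
cmd [529.5 290.4 122. ]
cmd [529.4 290.3 302. ]
(array([11.33, 15.6 , -9.32]), array([-5.000e-02, -1.000e-02, -2.095e+01]))
```

Request:
{"fn": "move_arm", "kwargs": {
  "motion": [
    [-1,0,0,-1,0,0,0],
    [-1,0,0,-4,0,0,0],
    [-1,0,0,-8,0,0,0],
    [-1,0,0,-12,0,0,0],
    [-1,0,0,-16,0,0,0],
    [-1,0,0,-18,0,0,0],
    [-1,0,0,-18,0,0,0]
  ]
}}

```text
clock: 21.13
position: [530.2, 290.5, 308.4]
orientation: [-0.002, 0.998, -0.069, 0.005]
ft_force: [-0.3, 0.0, 1.0]
grip_width: 85.1
```

Request:
{"fn": "move_arm", "kwargs": {
  "motion": [
    [-1,11.3,15.6,-9.3,0,0,-21],
    [-1,11.3,15.6,-9.3,0,0,-21],
    [-1,11.3,15.6,-9.3,0,0,-21],
    [-1,11.3,15.6,-9.3,0,0,-21],
    [-1,11.3,15.6,-9.3,0,0,-21],
    [-1,11.3,15.6,-9.3,0,0,-21],
    [-1,11.3,15.6,-9.3,0,0,-21],
    [-1,11.3,15.6,-9.3,0,0,-21]
  ]
}}

```text
clock: 21.8
position: [619.6, 120.2, 394.0]
orientation: [-0.001, 0.994, 0.113, -0.001]
ft_force: [-0.5, 0.4, 0.3]
grip_width: 85.4
```

```bash
python3 snap.py wrist w23; python3 snap.py scene s23; python3 - <<'E'
from ov import *
from m import *
applied([11.3,15.6,-9.3,0,0,-21])
d=np.load("w23.npy",allow_pickle=True).item();b=(40,0,560,400,1.5); im=base(d,0,0,560,420,1.4)
o=(0,0,1.4)
for h,rr,c in((0,30.5,(255,0,0)),(122,28.5,(0,0,255))): ring(im,d,F-8*u,n,h,rr,c,*o)
for q in((628.5,276.8,5),(529.5,290.3,5)):
  for h,rr,c in((0,33,(255,0,0)),(86,29.5,(0,255,255))): ring(im,d,q,(0,0,1),h,rr,c,*o)
cv2.imwrite("pics/w23ov.png",im)
d=np.load("s23.npy",allow_pickle=True).item(); crop(d,180,130,340,345,3,"s23c.png",10)
E
```

```text
21.85 [619.26725752 120.97513795 393.85590559] [-6.98626671e-04  9.93476290e-01  1.14033840e-01 -8.09632470e-04] [7.000e-03 5.280e-01 9.550e-01 1.000e-03 1.661e+00 1.350e+00] [-0.5  0.4 -0.1] 85.58997627523466
[[ 0.974   0.2266 -0.0018]
 [ 0.2266 -0.974   0.0012]
 [-0.0014 -0.0016 -1.    ]]
21.9 [619.16897425 121.27683367 393.97749013] [-6.60197716e-04  9.93442731e-01  1.14326584e-01 -7.32110488e-04] [8.000e-03 5.280e-01 9.550e-01 1.000e-03 1.661e+00 1.349e+00] [-0.6 -0.  -0.1] 85.66064709544514
[[ 0.9739  0.2272 -0.0016]
 [ 0.2272 -0.9739  0.0011]
 [-0.0013 -0.0015 -1.    ]]
cmd [619.7 120.1 394.8]
```

View pics/w23ov.png

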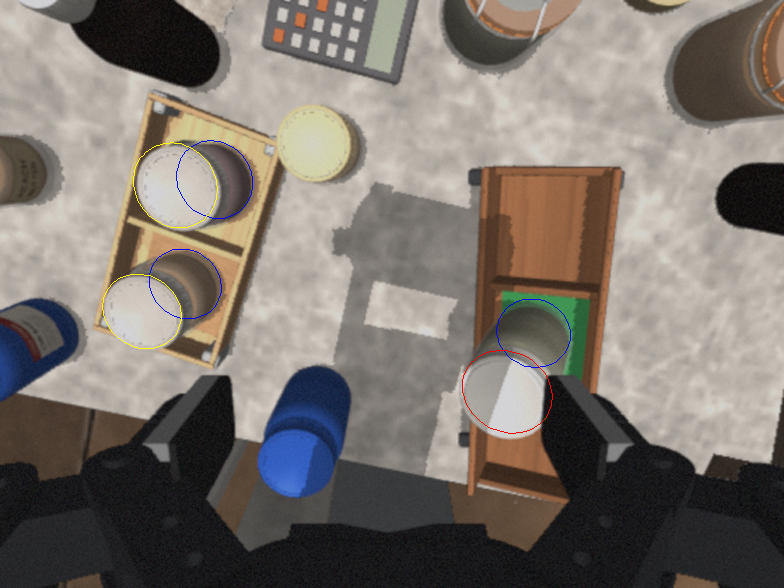

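View pics/s23c.png

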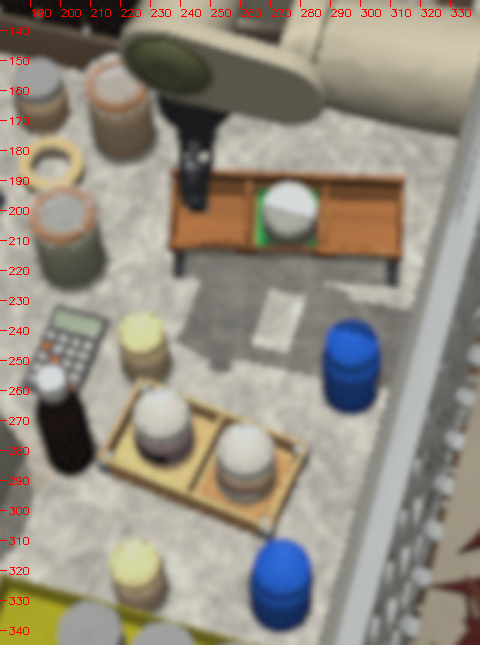

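```bash
python3 - <<'E'
from ov import *
from m import *
for nm,b in(("w23",(330,200,440,320,6)),("w19",(195,-0,350,150,5)),("w17",(195,0,350,150,5))):
    d=np.load(nm+".npy",allow_pickle=True).item(); crop(d,*b,f"z{nm}.png",10)
E
```

```text
(no output)
```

View pics/zw23.png

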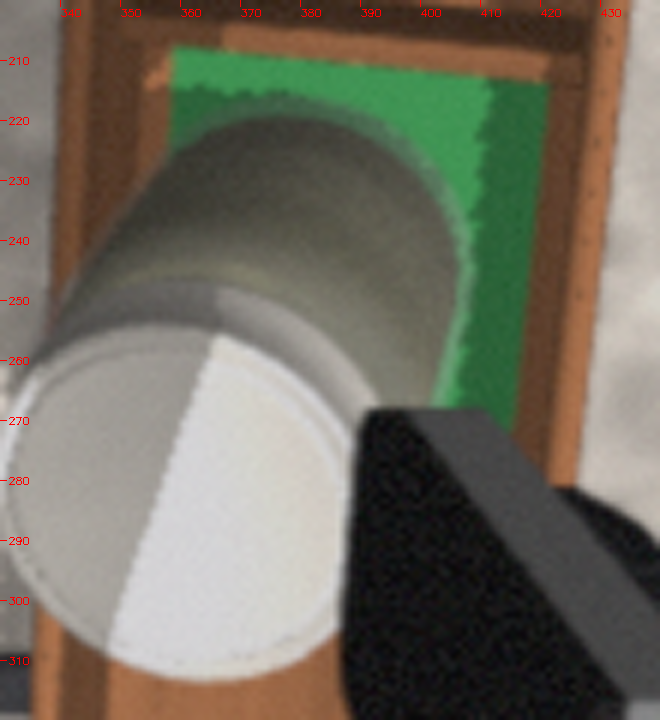

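View pics/zw19.png

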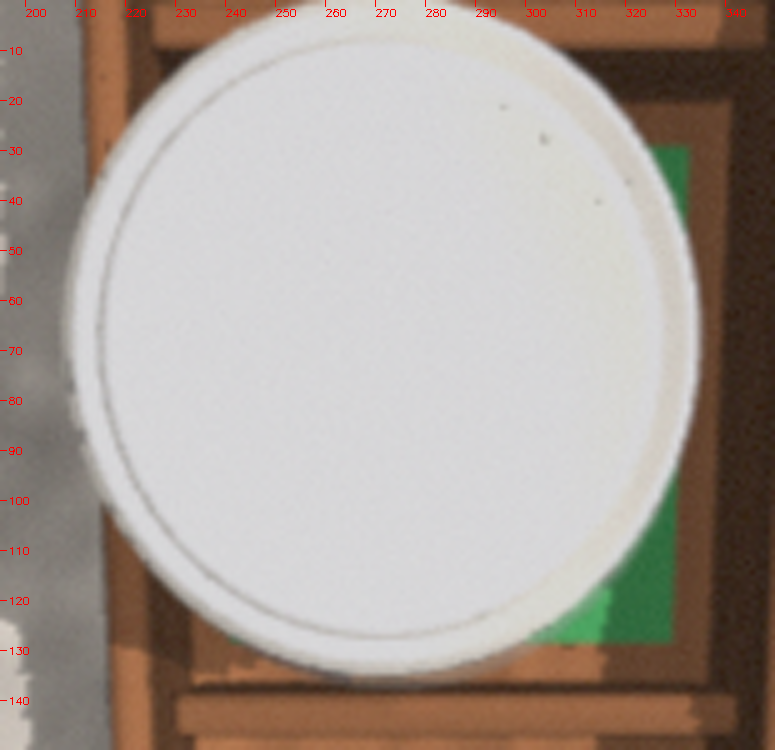

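```bash
python3 - <<'E'
from m import *
from scipy.optimize import least_squares
D={k:np.load(k+".npy",allow_pickle=True).item() for k in("w19","w23")}
obs=[("w19",(271.3,67)),("w23",(360,283.5))]
r=least_squares(lambda P:np.concatenate([proj(D[k],P)[0]-uv for k,uv in obs]),[530,20,160]);q=r.x-F
print(r.x,r.fun.round(1),"slope",q@u,"y",q@yd,"n",q@n)
E
```

```text
[553.6467607   28.73189409 160.25769283] [ 0.5  0.1 -0.8 -0.3] slope -9.77289775939048 y -3.2477496576884652 n 121.82449618292496
```

```bash
python3 -c "
from plant import workorder
print(workorder.job_done())"
```

```text
the job is handed in; nothing more can be done
None
```

The job is done and handed in at about 22 s of the 64 s allowed. I moved the pickle jar first, then packed the two grey-lidded jars.

**What I did**
- **Pickle jar:** I lifted it from the gift crate and set it down square to the display floor on the green pad. I slid it down until I felt about 5 N from the lip, then let go.
- **Plum jar:** it now stands upright in the far compartment of the crate.
- **Amber jar:** it now stands upright in the near compartment, over the card.

**Last checks**
- **Plum and amber:** in the last wrist picture, outlines drawn for upright jars at both compartment centres match the two jars.
- **Pickle jar:** its lid centre measures 122 mm above the display floor, as it should when standing square. It sits 10 mm down the slope (against the lip) and about 3 mm off centre across it.
- **Bystanders:** the honey jar, peach jar, crate-side syrup bottle, calculator and both blue jars are where they were in the first scene picture. The red marker never showed in a picture, so I could not check it, and the arm hid the bottle behind the display in the last scene picture.
- **Forces:** the highest reading I saw was about 24 N, while closing on the plum jar. The gripper finished open and clear of everything.

**What disagreed**
- The grip closed to about 61 mm on all three jars, where I expected 67 to 70 mm. They also looked 5 to 8% narrower in the pictures than the sizes given. The grips held and the jars fitted anyway.
- The top camera was blocked by a yellow board, so I did not use it.

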